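Dry-fit a small stand on the welding table

ROBOT

A 6-joint arm with a two-finger parallel gripper is mounted at the origin on the work surface. World frame = base frame: x ahead of the robot, y to its left, z up, the work surface at z = 0. Lengths are in m, angles in rad, forces in N, time in s.
With the tool pointing down it reaches from about 0.25 to 0.775 m from the base axis. Payload 4 kg.
Tool frame: the origin (TCP) lies midway between the tips of the shut fingers; the grasp point (between the pads) lies 19 mm behind it; z points along the fingers, y is the line along which they close (so a half turn about z gives the same grasp; the last joint's range is limited). The gripper opens to 94 mm and grips with 3 to 60 N. Pads are 16 mm wide; open, the fingers measure 119 mm over their backs; the gripper's body (75 mm by 177 mm) begins 78 mm behind the grasp point.
Start: joints at [1.064, 0.087, 1.371, -0, 1.684, -0.103], TCP at [0.216, 0.506, 0.206] pointing down, gripper open.
Joint ranges: [-3.1, 3.1], [-0.76, 2.03], [0.27, 2.55], [-1.08, 4.22], [0.17, 2.65], [-2.57, 2.57]. Speed limits (rad/s): [2.79, 2.79, 3.14, 3.14, 3.14, 3.14].

INTERFACE

Orientations are given as [roll, pitch, yaw] about the fixed x, y, z axes, in that order (R = Rz(yaw) Ry(pitch) Rx(roll)).
In Python, from bench import robot gives the robot as it stands.
- The arm moves only by the tool servo_tool, never from a script. Its argument "moves" is a list of rows, each a list of 5 numbers: the shift along the tool's x, y, z in units of 25 mm (1.0 is 25 mm), then the turn about the tool's z in units of 6 degrees (1.0 is 6 degrees), then the closure, from 0 (fully open) to 1 (shut). In form: [[dx, dy, dz, yaw, gripper], ...]. A call has 1 to 10 rows; each row is the pose to reach, as a shift and turn from the pose commanded when the call began, along the tool's axes at that moment; what a row does not reach only later rows make up. A row lasts 1/12 s, in which the tool goes at most 41.7 mm and 7.16 degrees, less where a joint would pass 70% of its speed; a pose out of reach is approached as far as the arm can. A call with a gripper value outside its range is refused whole. The fingers move at their own pace and stop on an object; the grip force is fixed at half the most. Time passes only in rows, so rows that repeat a pose let the fingers close. It gives the time, the measured TCP pose, the force, the opening and the grip force at its end, in the units of the state.
- robot.get_obs(): the state, without advancing time (a new reading comes with each control period).
- robot.snapshot(name): name is "scene" or "top" or "wrist"; returns a dict with "image" (420x560x3 uint8, blue, green, red), "fx", "fy", "cx", "cy" (pixels), "eye" and "orientation" of the camera in the world; the wrist camera has in their place "T_tool_cam" (4x4, takes a point from camera to tool coordinates, whose origin is the TCP and whose axes are the flange's). Camera axes: x right, y down, z forward; pixel columns grow to the right and rows downward; lengths in m; the calibration is good to about 2 mm. A picture is of the moment at which its call begins: read the wrist's pose just before it. There is no depth.
- robot.close_job(): hands the job in; it is judged then, once.
The state is a dict: "time": time; "joint_positions": joint angles; "qvel": joint speeds; "joint_torque": joint torques, N m; "tool_pos": TCP position; "ee_rot": TCP orientation; "wrist_force": force on the tool from outside, world axes, zero at the start; "wrist_torque": the same for the moment, N m; "width": finger opening in m; "finger_force": force on a finger pad.
Only numpy, scipy, OpenCV 4.12 (cv2) and the standard library are available. Lean on these libraries where they do the work, as an engineer would, in place of code of your own. Each camera call takes 0.05 s, during which the arm holds its last target. There are 200 camera calls.

TASK

Dry-fit the stand for tacking: stand the red post upright in the middle of the red base plate and the blue post in the middle of the blue one, each square to its plate, and stand the green screw jack on the table midway between the two plates. Lay the flat dark bar across the tops of both posts, with its middle above the jack, and put the yellow weight upright on the middle of the bar. Leave the tape measure and the mallet where they are, and let everything stand still by itself at the end.

Things in the scene. Friction and masses are not known exactly. Their poses are not given: they have to be found in the camera images.
- post_red: Red square steel tube, 40 x 40 mm, 80 mm tall, 4 mm walls, open at the top, about 0.3 kg, standing loose on the table. Origin at the centre of its underside, z up; x and y square to its faces.
- post_blue: Blue square steel tube, same sizes as the red one: 40 x 40 mm, 80 mm tall, 4 mm walls, about 0.3 kg, standing loose on the table. Origin at the centre of its underside, z up; x and y square to its faces.
- jack: Small green screw jack, standing loose, 85 mm tall, about 0.35 kg: round foot 52 mm wide and 8 mm high, green cylindrical body 36 mm wide from 8 to 66 mm height, then a steel screw 18 mm wide to 78 mm and a steel pad 28 mm wide on top. Standing on the table it is 3 mm lower than the tops of the posts on their plates (88 mm), so the bar clears it. Origin at the centre of its underside, z up.
- bar: Flat dark steel box section lying loose on the table nearest the robot, 260 mm long, 50 mm wide, 16 mm thick, about 0.45 kg. Origin at the centre of its underside, z up; x along its length, y across its width.
- weight: Yellow round weight, 48 mm wide and 28 mm high, with a black round knob 24 mm wide on its top from 28 to 54 mm height, about 0.45 kg, standing loose on the table. Origin at the centre of its underside, z up.
- plate_red: Red square base plate, 100 x 100 mm, 8 mm thick, fixed flat on the table, bolt heads in its corners. Origin at the centre of its underside, z up; x and y along its edges. The red and blue plates are always parallel, side by side along their y axes (either one may be on the left), with 200 mm between their centres.
- plate_blue: Blue square base plate, 100 x 100 mm, 8 mm thick, fixed flat on the table, parallel to the red plate. Origin at the centre of its underside, z up; x and y along its edges.
- tape: Tape measure with an aluminium case 65 x 35 x 65 mm, loose, at the far left; leave alone. Origin at the centre of its underside, z up.
- mallet: Red mallet lying on the table at the robot's right: head 70 x 110 x 70 mm, the handle (28 mm thick) along its x axis, 300 mm long overall; leave alone. Origin at the centre of its underside, z up, between head (+x) and handle (-x).
Mind the look-alikes: they are no part of the job. There is more than one size of the post_red; the job needs the smallest.

How it is judged:
By the outcome, as a careful person would: the job done as asked, in the order asked, and still so for the second after the job is handed in, with the robot touching nothing.
It also fails if it takes over 144 s, if anything falls off the work surface, if the arm or the gripper's body presses on something with over 40 N, if the wrist force passes 120 N, or if a joint passes its speed limit or range.

## Working session

There is one attempt and no reset: what is moved stays moved. The work goes in short steps, Python scripts to look and compute and a tool call to move; the robot and the scene stay as the last step left them, time stands still between calls to the robot, and variables do not carry over. Pictures are saved under pics/ and viewed, at most 14 in all, crops included, and the job is handed in when it is done.

Besides the shell and the picture viewer there is one more tool, called after "Emit:" as name(argument=value, ...) on one line, values as JSON. servo_tool: Moves the arm, as the interface text tells. Its arguments: {"type":"object","properties":{"moves":{"type":"array"}},"required":["moves"]}

```bash
ls; mkdir -p pics; python3 - <<'E'
from bench import robot
import cv2
o=robot.get_obs(); print(o)
for n in("scene","top"):
    s=robot.snapshot(n); cv2.imwrite(f"pics/{n}0.png",s["image"]); print({k:v for k,v in s.items() if k!="image"})
s=robot.snapshot("wrist");print(s["T_tool_cam"],s["fx"])
E
```

```text
pics
{'time': 0.0, 'joint_positions': array([ 1.06390474e+00,  8.79575597e-02,  1.37225546e+00,  2.66810080e-06,
        1.68360701e+00, -1.03087637e-01]), 'qvel': array([ 0.00053476, -0.00199133, -0.00140648,  0.00076994,  0.00027589,
       -0.00038679]), 'joint_torque': array([ 3.41645227e-04, -3.40194833e+01, -3.02418745e+01,  7.19359796e-02,
        3.31833679e-02, -1.61422536e-04]), 'tool_pos': array([0.21583153, 0.50527806, 0.20430218]), 'ee_rot': array([-3.13937737e+00, -2.31846678e-04,  2.73778875e+00]), 'wrist_force': array([-0.22117103,  0.68809265,  0.20380909]), 'wrist_torque': array([-0.00142536, -0.041501  ,  0.01601074]), 'finger_force': 0.0, 'width': 0.09384607195349295}
{'fx': 432.4535081292249, 'fy': 432.4535081292249, 'cx': 283.14265945620394, 'cy': 210.86431657525085, 'eye': array([1.35806426, 0.31052618, 0.85568055]), 'orientation': array([-2.31972286e+00, -5.95421673e-04,  2.05566913e+00])}
{'fx': 535.5980613064046, 'fy': 535.5980613064046, 'cx': 279.9039743989327, 'cy': 206.0716661385431, 'eye': array([ 0.37853674, -0.08530036,  1.25488627]), 'orientation': array([-2.96965785,  0.00524479, -1.58589061])}
[[-9.13782182e-04 -9.58058428e-01 -2.86571481e-01  8.40044261e-02]
 [ 9.99999458e-01 -1.01873289e-03  2.17132387e-04 -5.04078168e-04]
 [-4.99965307e-04 -2.86571127e-01  9.58058839e-01 -1.78741563e-01]
 [ 0.00000000e+00  0.00000000e+00  0.00000000e+00  1.00000000e+00]] 306.5453922532286
```

View pics/top0.png

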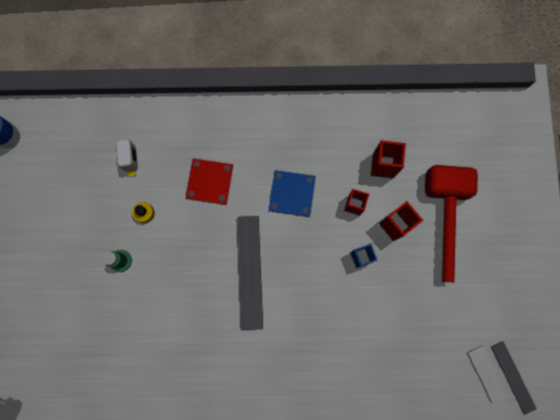

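View pics/scene0.png

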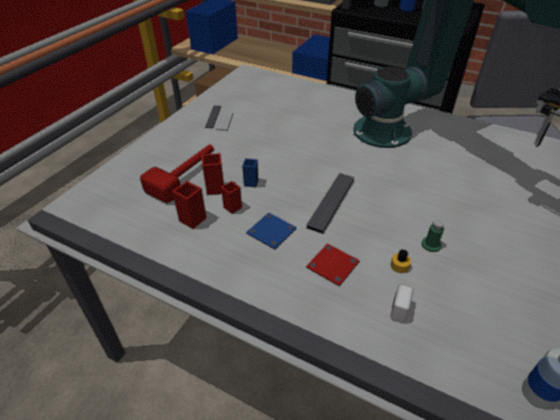

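Top view: red tubes at (389,159) large, (401,220) medium/tall and (357,201) smallest. The smallest fits the 40 mm post_red. The blue post is at (364,256), the jack (120,261), the weight (143,212), the bar (250,272), red plate (209,181), blue plate (292,194). Next I confirm this in an enlarged crop and measure coarsely.

```bash
cat > h.py <<'E'
import numpy as np, cv2
from bench import robot
from scipy.spatial.transform import Rotation as R
def snap(n, fn=None):
    o=robot.get_obs(); s=robot.snapshot(n)
    K=np.array([[s["fx"],0,s["cx"]],[0,s["fy"],s["cy"]],[0,0,1]])
    if n=="wrist":
        T=np.eye(4); T[:3,:3]=R.from_euler("xyz",o["ee_rot"]).as_matrix(); T[:3,3]=o["tool_pos"]
        C=T@np.array(s["T_tool_cam"]); Rc,e=C[:3,:3],C[:3,3]
    else: Rc,e=R.from_euler("xyz",s["orientation"]).as_matrix(),np.array(s["eye"])
    if fn: cv2.imwrite("pics/"+fn,s["image"])
    return s["image"],K,Rc,e
def rays(c,px):
    px=np.atleast_2d(px).astype(float); h=np.c_[px,np.ones(len(px))]
    return (c[2]@np.linalg.inv(c[1])@h.T).T
def plane(c,px,z):
    d=rays(c,px); return c[3]+d*((z-c[3][2])/d[:,2])[:,None]
def tri(c1,p1,c2,p2):
    A=np.zeros((3,3));b=np.zeros(3)
    for c,p in((c1,p1),(c2,p2)):
        d=rays(c,p)[0]; d/=np.linalg.norm(d); P=np.eye(3)-np.outer(d,d); A+=P;b+=P@c[3]
    return np.linalg.solve(A,b)
def mask(img,col):
    H,S,V=cv2.split(cv2.cvtColor(img,cv2.COLOR_BGR2HSV))
    m={"red":((H<8)|(H>172))&(S>130)&(V>40),"blue":(H>100)&(H<125)&(S>120)&(V>40),
       "green":(H>60)&(H<95)&(S>90)&(V>25),"yellow":(H>15)&(H<32)&(S>130)&(V>80),
       "dark":(S<70)&(V<85)}[col]
    return m.astype(np.uint8)*255
def conts(img,col,amin=60):
    cs,_=cv2.findContours(cv2.morphologyEx(mask(img,col),cv2.MORPH_CLOSE,np.ones((3,3))),cv2.RETR_EXTERNAL,cv2.CHAIN_APPROX_NONE)
    return [c for c in cs if cv2.contourArea(c)>amin]
def go(pos,yaw=None):
    """units for a move from measured pose to TCP pos (None=keep) and world yaw (mod pi nearest in j6 range)"""
    o=robot.get_obs(); M=R.from_euler("xyz",o["ee_rot"]).as_matrix()
    p=np.array([o["tool_pos"][i] if v is None else v for i,v in enumerate(pos)])
    d=M.T@(p-o["tool_pos"])/0.025
    y0=o["ee_rot"][2]; t=0
    if yaw is not None:
        j1=np.arctan2(p[1],p[0]); best=[]
        for k in range(-3,4):
            y=yaw+k*np.pi; j6=j1+np.pi/2-y; cur=o["joint_positions"][0]+np.pi/2-y0
            # continuous joint value
            j6c=j6; 
            if abs(j6c)<2.5: best.append((abs(j6c-o["joint_positions"][5]),j6c,y))
        b=min(best); t=-((b[2]-y0+np.pi)%(2*np.pi)-np.pi)
    print("units",np.round(d,3),"turn",round(np.degrees(t)/6,3),"| tcp",np.round(o["tool_pos"],4),"yaw",round(y0,4),"j6",round(o["joint_positions"][5],2),"w",round(o["width"],4),"f",round(o["finger_force"],1),"t",round(o["time"],2),"wf",np.round(o["wrist_force"],1))
E
python3 - <<'E'
from h import *
t=snap("top"); s=snap("scene")
for col in("red","blue","green","yellow","dark"):
    for n,c in(("top",t),("sc",s)):
        for k in conts(c[0],col):
            r=cv2.minAreaRect(k); print(col,n,np.round(r[0]),np.round(r[1]),round(r[2]),np.round(plane(c,r[0],0.01)[0][:2],3))
a=cv2.resize(t[0][130:280,330:430],None,fx=4,fy=4,interpolation=cv2.INTER_CUBIC)
b=cv2.resize(s[0][140:240,140:290],None,fx=2.6,fy=6*100/100*0+2.6,interpolation=cv2.INTER_CUBIC)
out=np.zeros((600,800,3),np.uint8); out[:600,:400]=a; out[:b.shape[0],400:400+b.shape[1]]=b
cv2.imwrite("pics/crop.png",out)
E
```

```text
red top [404. 218.] [26. 27.] 52 [ 0.561 -0.374]
red top [357. 200.] [19. 19.] 18 [ 0.607 -0.265]
red top [452. 223.] [116.  47.] 90 [ 0.548 -0.486]
red top [209. 181.] [42. 41.] 9 [0.658 0.086]
red top [391. 154.] [26. 26.] 6 [ 0.717 -0.35 ]
red sc [332. 263.] [42. 32.] 30 [0.668 0.089]
red sc [192. 190.] [71. 89.] 68 [ 0.599 -0.4  ]
red sc [470.  77.] [14.  7.] 11 [-0.574  0.202]
red sc [473.  66.] [13.  7.] 9 [-0.693  0.196]
red sc [476.  55.] [14.  7.] 11 [-0.826  0.188]
red sc [480.  43.] [14.  8.] 11 [-0.976  0.179]
red sc [283.  39.] [22.  6.] 9 [-0.572 -0.704]
red sc [258.  33.] [21.  6.] 11 [-0.574 -0.853]
red sc [297.  31.] [24.  6.] 10 [-0.694 -0.69 ]
red sc [484.  31.] [14.  8.] 10 [-1.153  0.172]
red sc [65. 83.] [ 56. 183.] 60 [ 0.279 -1.295]
red sc [270.  26.] [22.  6.] 11 [-0.69  -0.845]
red sc [310.  24.] [24.  6.] 10 [-0.824 -0.673]
red sc [246.  21.] [20.  5.] 12 [-0.692 -0.994]
red sc [159.  37.] [45.  8.] 79 [-0.293 -1.27 ]
red sc [283.  19.] [23.  6.] 11 [-0.823 -0.838]
red sc [488.  19.] [15.  9.] 11 [-1.35   0.159]
red sc [257.  14.] [22.  6.] 11 [-0.822 -1.00
[... 1868 characters left out ...]
1.112 0.31 ]
dark sc [539. 398.] [44. 19.] 37 [0.795 0.582]
dark sc [549. 373.] [33. 12.] 56 [0.73  0.596]
dark sc [410. 313.] [ 7. 22.] 22 [0.721 0.304]
dark sc [202. 345.] [429.  99.] 18 [ 1.01  -0.071]
dark sc [205. 223.] [13. 22.] 34 [ 0.698 -0.284]
dark sc [261. 327.] [513.  33.] 24 [0.913 0.02 ]
dark sc [331. 203.] [19. 67.] 32 [ 0.459 -0.005]
dark sc [213. 117.] [ 7. 25.] 21 [ 0.217 -0.589]
dark sc [ 78. 168.] [ 17. 196.] 56 [ 0.68  -0.792]
dark sc [105. 121.] [ 81. 242.] 48 [ 0.428 -0.925]
dark sc [432.  31.] [20. 71.] 19 [-1.019 -0.07 ]
dark sc [442. 106.] [213. 235.] 90 [-0.26   0.153]
dark sc [91. 39.] [ 11. 204.] 65 [-0.114 -1.555]
dark sc [75. 32.] [  2. 163.] 67 [-0.149 -1.704]
```

View pics/crop.png

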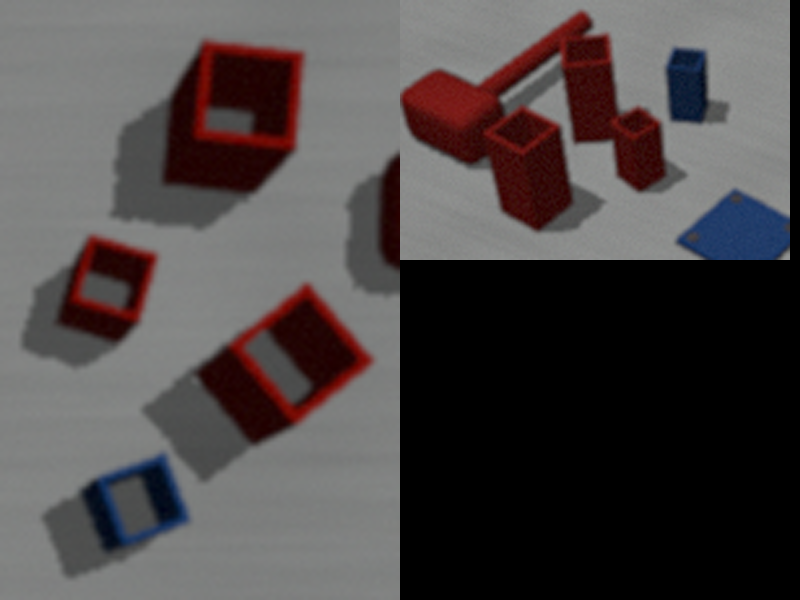

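The crop confirms it: the small red tube at top (357,201) is the same size as the blue one, while the other two are clearly wider and taller. So post_red is the tube at about (0.60,-0.26). I move to look with the wrist camera.

```bash
python3 -c "
from h import *
go([.48,.14,.25],3.1416); go([.42,-.17,.25],3.1416)"
```

```text
units [-15.456  -9.299  -1.795] turn -3.856 | tcp [0.216  0.5056 0.2049] yaw 2.7378 j6 -0.1 w 0.0941 f 0.0 t 0.25 wf [ 0.8 -0.5  0.8]
units [-18.121 -21.645  -1.783] turn 26.144 | tcp [0.216  0.5056 0.2049] yaw 2.7378 j6 -0.1 w 0.0941 f 0.0 t 0.25 wf [ 0.8 -0.5  0.8]
```

Emit:
servo_tool(moves=[[-1.5,-0.9,-0.8,-0.4,0],[-3.0,-1.8,-1.8,-0.9,0],[-4.5,-2.7,-1.8,-1.4,0],[-6,-3.6,-1.8,-1.9,0],[-7.5,-4.5,-1.8,-2.4,0],[-9,-5.4,-1.8,-2.9,0],[-10.5,-6.3,-1.8,-3.4,0],[-12,-7.2,-1.8,-3.85,0],[-13.2,-8,-1.8,-3.85,0],[-13.2,-8,-1.8,-3.85,0]])

```text
time: 1.08
tool_pos: [0.4428, 0.1885, 0.2503]
ee_rot: [-3.14, 0.001, 3.137]
wrist_force: [0.0, -0.7, 0.4]
width: 0.0939
finger_force: 0.0
```

```bash
python3 -c "
from h import *
import pickle
c=snap('wrist','w1.png'); pickle.dump(c,open('w1.pkl','wb'))
go([.42,-.17,.25],3.1416)"
```

```text
units [  0.854 -14.285   0.046] turn -0.07 | tcp [0.444 0.187 0.25 ] yaw 3.1343 j6 -1.28 w 0.0938 f 0.0 t 1.13 wf [ 0.6 -0.9  0.8]
```

View pics/w1.png

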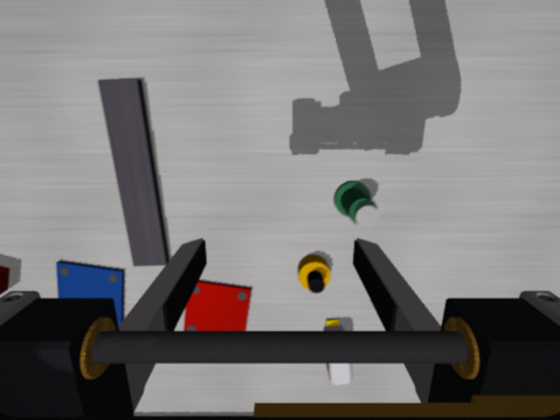

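The wrist view shows the bar (105-170,80-265), the jack (352,200), the weight (315,270) and parts of the plates. The fingers hide the lower part, so the useful field is on the tool's +x side. I turn the tool half round while going to the posts.

Emit:
servo_tool(moves=[[-0.1,-1.6,0.1,1.1,0],[-0.2,-3.2,0.2,2.2,0],[-0.3,-4.8,0.3,3.3,0],[-0.4,-6.4,0.4,4.4,0],[-0.5,-8,0.5,5.5,0],[-0.6,-9.6,0.6,6.6,0],[-0.65,-11.2,0.7,7.7,0],[-0.65,-12.8,0.8,8.8,0],[-0.65,-14.4,0.9,9.9,0],[-0.65,-16,1.0,11,0]])

```text
time: 1.97
tool_pos: [0.4567, -0.2092, 0.2254]
ee_rot: [3.141, -0.0, 1.984]
wrist_force: [1.0, 0.2, -0.3]
width: 0.0942
finger_force: 0.0
```

Emit:
servo_tool(moves=[[0,0,0,1.1,0],[0,0,0,2.2,0],[0,0,0,3.3,0],[0,0,0,4.4,0],[0,0,0,5.5,0],[0,0,0,6.6,0],[0,0,0,7.7,0],[0,0,0,8.8,0],[0,0,0,9.9,0],[0,0,0,11,0]])

```text
time: 2.8
tool_pos: [0.4571, -0.2072, 0.2253]
ee_rot: [-3.141, -0.0, 0.832]
wrist_force: [0.5, 0.1, -0.6]
width: 0.094
finger_force: 0.0
```

Emit:
servo_tool(moves=[[0,0,0,1.1,0],[0,0,0,2.2,0],[0,0,0,3.3,0],[0,0,0,4.4,0],[0,0,0,5.5,0],[0,0,0,6.6,0],[0,0,0,7.7,0],[0,0,0,8,0],[0,0,0,8,0],[0,0,0,8,0]])

```text
time: 3.63
tool_pos: [0.4571, -0.2074, 0.2254]
ee_rot: [-3.141, 0.0, 0.001]
wrist_force: [1.3, -0.2, -0.1]
width: 0.0941
finger_force: 0.0
```

```bash
python3 -c "
from h import *
import pickle
c=snap('wrist','w2.png'); pickle.dump(c,open('w2.pkl','wb'))
go([.46,-.24,.225],0)
for col in('red','blue'):
  for k in conts(c[0],col,150):
    r=cv2.minAreaRect(k); print(col,np.round(r[0]),np.round(r[1]),round(r[2]),np.round(plane(c,r[0],0.04)[0][:2],3))
"
```

```text
units [0.118 1.301 0.015] turn 0.006 | tcp [ 0.457  -0.2075  0.2254] yaw 0.0007 j6 1.03 w 0.0938 f 0.0 t 3.68 wf [-0.2 -0.5 -1.1]
red [425. 106.] [74. 97.] 56 [ 0.55  -0.371]
red [330.  54.] [42. 49.] 21 [ 0.603 -0.262]
red [514. 111.] [ 79. 228.] 5 [ 0.545 -0.473]
red [34. 29.] [68. 58.] 0 [0.627 0.052]
blue [334. 174.] [46. 40.] 72 [ 0.472 -0.273]
blue [195.  39.] [88. 89.] 6 [ 0.618 -0.118]
```

View pics/w2.png

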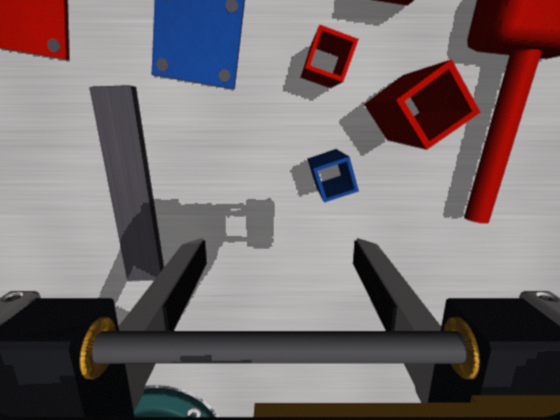

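The wrist view shows post_red's rim at (330,54), the blue post's rim at (336,175), the taller red tube at (430,100), the blue plate at (197,40) and the bar at (127,180). I take a second vantage for the triangulation and the plates.

Emit:
servo_tool(moves=[[1,-0.8,0,0,0],[2.2,-1.6,0,0,0],[2.8,-2.4,0,0,0],[2.8,-3,0,0,0],[2.8,-3,0,0,0],[2.8,-3,0,0,0]])

```text
time: 4.18
tool_pos: [0.5271, -0.1325, 0.2254]
ee_rot: [3.141, 0.0, 0.001]
wrist_force: [-0.3, -0.2, 0.4]
width: 0.0934
finger_force: 0.0
```

```bash
cat >> h.py <<'E'
def quad(c,col,near,z,vmin=None,rad=45):
    """corners (px) of the bright quad (rim or plate) near pixel of point"""
    img=c[0]; m=mask(img,col)
    y,x=np.mgrid[:420,:560]; m[(x-near[0])**2+(y-near[1])**2>rad**2]=0
    if vmin: m[img.max(2)<vmin]=0
    cs,_=cv2.findContours(m,cv2.RETR_EXTERNAL,cv2.CHAIN_APPROX_NONE); k=cv2.convexHull(max(cs,key=cv2.contourArea) if not vmin else np.vstack([q for q in cs if len(q)>8]))
    # fit in the plane z: rectify then min-area rectangle
    P=plane(c,k[:,0]+0.0,z)[:,:2]; r=cv2.minAreaRect((P*1000).astype(np.float32))
    ctr=np.array(r[0])/1000; a=np.radians(r[2]); a=(a+np.pi/4)%(np.pi/2)-np.pi/4
    return ctr,np.array(r[1]),a
def proj(c,p):
    q=c[1]@c[2].T@(np.array(p)-c[3]); return q[:2]/q[2]
E
python3 -c "
from h import *
import pickle
c=snap('wrist','w3.png'); pickle.dump(c,open('w3.pkl','wb')); c2=pickle.load(open('w2.pkl','rb'))
for n,w in(('w2',c2),('w3',c)):
  for col,p in(('red',(.603,-.262)),('blue',(.472,-.273))):
    px=proj(w,[*p,.08]); roi=w[0][max(0,int(px[1])-30):int(px[1])+30,int(px[0])-30:int(px[0])+30].max(2)
    mm=mask(w[0],col)[max(0,int(px[1])-30):int(px[1])+30,int(px[0])-30:int(px[0])+30]>0
    print(n,col,px.round(),np.percentile(roi[mm],[5,20,40,60,80,95]))
    for v in(90,110): print(v,quad(w,col,px,.08,v))
for col,p in(('red',(.658,.086)),('blue',(.62,-.11))):
  px=proj(c,[*p,.008]); print(col,px,quad(c,col,px,.008,rad=85))
cv2.imwrite('pics/w3.png',c[0])
"
```

```text
w2 red [336.  46.] [ 41.   58.8 134.  172.  179.  181. ]
90 (array([ 0.59687634, -0.25686429]), array([40.28487778, 39.94748306]), np.float64(-0.3174511987824262))
110 (array([ 0.59698297, -0.25708878]), array([39.9096489 , 39.67185211]), np.float64(-0.3151464991750714))
w2 blue [340. 181.] [ 42.  43.  45.  90. 136. 143.]
90 (array([ 0.47382138, -0.26799084]), array([39.37591934, 39.46576691]), np.float64(0.3268916720830801))
110 (array([ 0.47377277, -0.26831189]), array([39.02327347, 38.94330597]), np.float64(0.3296335295833712))
w3 red [406. 123.] [ 41.  43.  44.  80. 169. 177.]
90 (array([ 0.59678876, -0.25683606]), array([39.93175507, 40.00267792]), np.float64(-0.31479402980479954))
110 (array([ 0.59691315, -0.25703497]), array([39.63088608, 39.629879  ]), np.float64(-0.31567020980343585))
w3 blue [402. 241.] [ 42.  43.  45.  50. 119. 140.]
90 (array([ 0.47400995, -0.26786639]), array([39.31879425, 39.34579849]), np.float64(0.3235324938421087))
110 (array([ 0.473866  , -0.26818634]), array([38.79262161, 38.889534  ]), np.float64(0.3253492357587333))
red [96.1122786 73.1606829] (array([0.66057697, 0.08483356]), array([100.57620239,  99.02027893]), np.float64(-0.1623279242397091))
blue [260.84698467 106.7057069 ] (array([ 0.62822656, -0.11094785]), array([98.2898941 , 98.69322205]), np.float64(-0.16380637811886611))
```

View pics/w3.png

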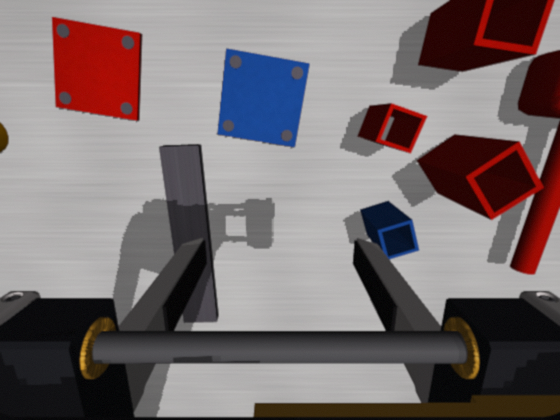

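Both views give the same centres at z = 0.08 (to about 0.2 mm), so the posts' tops are at 80 mm. The red plate is at (52-140,17-120), the blue one at (218-309,48-147). Next I check the formal triangulation and the heights of the neighbouring tall tubes for gripper clearance.

```bash
python3 -c "
from h import *
import pickle
c2=pickle.load(open('w2.pkl','rb'));c=pickle.load(open('w3.pkl','rb')); t=snap('top')
def rc(w,col,near,v=110,rad=45):
  m=mask(w[0],col);y,x=np.mgrid[:420,:560];m[((x-near[0])**2+(y-near[1])**2>rad**2)|(w[0].max(2)<v)]=0
  p=cv2.findNonZero(m); r=cv2.minAreaRect(p); return np.array(r[0])+0
for col,a,b in(('red',(336,46),(406,123)),('blue',(340,181),(402,241)),('red',(437,104),(505,180))):
  print(col,tri(c2,rc(c2,col,a,rad=45 if a[0]>400 else 30),c,rc(c,col,b,rad=45 if a[0]>400 else 30)).round(4))
# plate bolts/centre height: two views blue plate corner (lower right)
print('bigtube', [ (z,quad(c,'red',(515,20),z,110,50)) for z in (.12,.16)])
print('med', [ (z,quad(c,'red',(505,180),z,110,45)[:2]) for z in (.12,.14,.16)])
print('plates in top', [(n,quad(t,n,p,.008,rad=38)) for n,p in(('red',(209,181)),('blue',(292,194)))])
go([.597,-.257,.14],1.255)
"
```

```text
red [ 0.5974 -0.2566  0.0826]
blue [ 0.474  -0.2687  0.0794]
red [ 0.5491 -0.3452  0.1243]
bigtube [(0.12, (array([ 0.68295209, -0.3242316 ]), array([54.02950668, 40.09137344]), np.float64(-0.13738782010528006))), (0.16, (array([ 0.6727439 , -0.29725894]), array([46.42241669, 34.44676208]), np.float64(-0.1373883527374984)))]
med [(0.12, (array([ 0.54998724, -0.34550668]), array([54.40613556, 54.59511185]))), (0.14, (array([ 0.55424341, -0.33052264]), array([50.57606506, 50.75181198]))), (0.16, (array([ 0.55849969, -0.31553857]), array([46.74599838, 46.90842056])))]Traceback (most recent call last):
  File "<string>", line 13, in <module>
    print('plates in top', [(n,quad(t,n,p,.008,rad=38)) for n,p in(('red',(209,181)),('blue',(292,194)))])
                               ~~~~^^^^^^^^^^^^^^^^^^^
  File "h.py", line 52, in quad
    cs,_=cv2.findContours(m,cv2.RETR_EXTERNAL,cv2.CHAIN_APPROX_NONE); k=cv2.convexHull(max(cs,key=cv2.contourArea) if not vmin else np.vstack([q for q in cs if len(q)>8]))
                                                                                       ~~~^^^^^^^^^^^^^^^^^^^^^^^^
ValueError: max() iterable argument is empty
```

```bash
python3 -c "
from h import *
go([.597,-.257,.15],1.255)"
```

```text
units [2.815 4.932 3.026] turn -11.994 | tcp [ 0.5268 -0.1336  0.2256] yaw -0.001 j6 1.22 w 0.094 f 0.0 t 4.28 wf [ 0.1 -0.2  0.3]
```

Emit:
servo_tool(moves=[[0.5,1.1,0,-1.18,0],[1.2,2.2,0.3,-2.36,0],[1.8,3.3,0.8,-3.54,0],[2.4,4.4,1.2,-4.72,0],[2.81,4.93,1.6,-5.9,0],[2.81,4.93,2,-7.08,0],[2.81,4.93,2,-8.26,0],[2.81,4.93,2,-9.44,0],[2.81,4.93,2,-10.62,0],[2.81,4.93,2,-11.8,0]])

```text
time: 5.12
tool_pos: [0.5964, -0.2579, 0.1754]
ee_rot: [-3.141, 0.0, 1.239]
wrist_force: [-0.1, 0.4, -0.2]
width: 0.0941
finger_force: 0.0
```

Emit:
servo_tool(moves=[[0,0,0,-0.2,0],[0,0,0,-0.2,0],[0,0,0,-0.2,0]])

```text
time: 5.37
tool_pos: [0.5968, -0.2569, 0.1756]
ee_rot: [3.141, 0.0, 1.252]
wrist_force: [0.0, -0.3, -0.7]
width: 0.0941
finger_force: 0.0
```

```bash
python3 -c "
from h import *
go([.597,-.257,.039],1.255)"
```

```text
units [-0.     0.006  5.463] turn -0.025 | tcp [ 0.5968 -0.2569  0.1756] yaw 1.2524 j6 -0.18 w 0.0941 f 0.0 t 5.37 wf [ 0.  -0.3 -0.7]
```

Emit:
servo_tool(moves=[[0,0,1.2,0,0],[0,0,2.6,0,0],[0,0,4,0,0],[0,0,5,0,0],[0,0,5.46,0,0],[0,0,5.46,0,0],[0,0,5.46,0,0.9],[0,0,5.46,0,0.9],[0,0,5.46,0,0.9],[0,0,5.46,0,0.9]])

```text
time: 6.2
tool_pos: [0.5986, -0.2569, 0.0416]
ee_rot: [3.137, 0.001, 1.256]
wrist_force: [0.6, -0.0, 0.0]
width: 0.0707
finger_force: 0.0
```

Emit:
servo_tool(moves=[[0,0,0,0,0.9],[0,0,0,0,0.9],[0,0,0,0,0.9],[0,0,0,0,0.9],[0,0,-0.5,0,0.9],[0,0,-1.5,0,0.9],[0,0,-2.7,0,0.9],[0,0,-4,0,0.9],[0,0,-4,0,0.9],[0,0,-4,0,0.9]])

```text
time: 7.03
tool_pos: [0.5985, -0.2568, 0.1422]
ee_rot: [3.136, 0.001, 1.256]
wrist_force: [0.4, 0.4, -3.4]
width: 0.0397
finger_force: 30.0
```

```bash
python3 -c "
from h import *
c=snap('wrist','w4.png')
go([.6607,.0856,.15],1.408)"
```

```text
units [13.783 -1.814 -0.434] turn -1.451 | tcp [ 0.5971 -0.2561  0.1391] yaw 1.256 j6 -0.18 w 0.0399 f 30.0 t 7.08 wf [ 0.1 -0.1 -3.7]
```

View pics/w4.png

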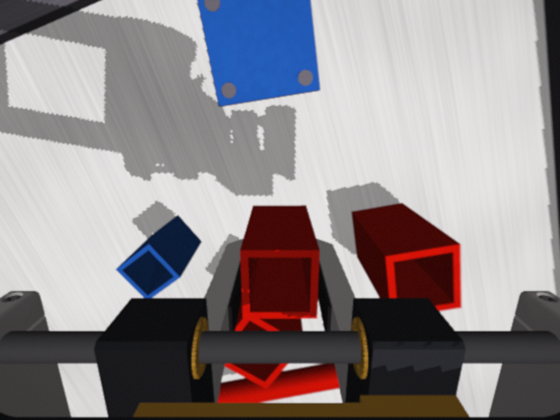

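The post is held squarely between the fingers (its rim at (245-320,245-318)). I carry it to the red plate.

Emit:
servo_tool(moves=[[0.8,-0.1,0,0,0.9],[2.2,-0.3,0,-0.2,0.9],[3.8,-0.5,0,-0.5,0.9],[5.4,-0.7,0,-0.9,0.9],[7,-0.9,0,-1.2,0.9],[8.6,-1.1,0,-1.45,0.9],[10.2,-1.3,0,-1.45,0.9],[11.8,-1.5,0,-1.45,0.9],[13.1,-1.7,0,-1.45,0.9],[13.78,-1.81,0,-1.45,0.9]])

```text
time: 7.92
tool_pos: [0.659, 0.0902, 0.135]
ee_rot: [-3.135, -0.001, 1.412]
wrist_force: [0.4, 0.3, -2.9]
width: 0.0396
finger_force: 30.0
```

Emit:
servo_tool(moves=[[0,0,0.8,0,0.9],[0,0,1.8,0,0.9],[0,0,2.4,0,0.9],[0,0,2.4,0,0.9],[0,0,2.4,0,0.9]])

```text
time: 8.33
tool_pos: [0.6583, 0.0854, 0.0748]
ee_rot: [-3.134, 0.002, 1.408]
wrist_force: [-0.2, 0.2, -1.5]
width: 0.0403
finger_force: 30.0
```

```bash
python3 -c "
from h import *
import pickle
c=snap('wrist'); pickle.dump(c,open('w5.pkl','wb'))
px=proj(c,[.6607,.0856,.008]); print(px, quad(c,'red',px,.008,rad=120))
go([.6607,.0856,.048],1.408)"
```

```text
[283.07768933 216.90904106] (array([0.65684106, 0.06193891]), array([150.40153503,  98.85217285]), np.float64(-0.16364086265711775))
units [0.016 0.035 1.17 ] turn -0.003 | tcp [0.6599 0.0853 0.0773] yaw 1.4077 j6 0.21 w 0.0402 f 30.0 t 8.38 wf [ 0.4 -0.7 -2.4]
```

Emit:
servo_tool(moves=[[0.02,0.03,0.6,0,0.9],[0.02,0.03,1.0,0,0.9],[0.02,0.03,1.15,0,0.9],[0.02,0.03,1.2,0,0.9],[0.02,0.03,1.2,0,0.9],[0.02,0.03,1.2,0,0.9]])

```text
time: 8.88
tool_pos: [0.6621, 0.0858, 0.0496]
ee_rot: [3.14, -0.0, 1.408]
wrist_force: [-0.3, -0.1, -3.0]
width: 0.0396
finger_force: 30.0
```

Emit:
servo_tool(moves=[[0,0,0,0,0.6],[0,0,0,0,0.4],[0,0,0,0,0.2],[0,0,0,0,0.1],[0,0,0,0,0.1],[0,0,0,0,0.1]])

```text
time: 9.38
tool_pos: [0.6619, 0.0859, 0.0494]
ee_rot: [3.141, -0.0, 1.408]
wrist_force: [-0.8, -0.1, 0.3]
width: 0.0699
finger_force: 0.0
```

Emit:
servo_tool(moves=[[0,0,-0.5,0,0.0],[0,0,-1.5,0,0.0],[0,0,-3,0,0.0],[0,0,-4.6,0,0.0],[-0.5,0,-5,0,0],[-2,0,-5,0,0],[-3.5,0,-5,0,0],[-4.5,0,-5,0,0],[-5,0,-5,0,0],[-5,0,-5,0,0]])

```text
time: 10.22
tool_pos: [0.6411, -0.0403, 0.1746]
ee_rot: [3.141, 0.0, 1.404]
wrist_force: [-0.4, -0.4, -0.1]
width: 0.094
finger_force: 0.0
```

```bash
python3 -c "
from h import *
import pickle
c=snap('wrist','w6.png'); pickle.dump(c,open('w6.pkl','wb'))
px=proj(c,[.6607,.0856,.088]); print(px, quad(c,'red',px,.088,110,40))
px=proj(c,[.6607,.0856,.008]); print(px, quad(c,'red',px,.008,None,100))
go([.474,-.268,.15],1.895)"
```

```text
[277.4125792   56.38735637] (array([0.66053577, 0.08575584]), array([62.87947083, 55.24892807]), np.float64(0.004718969048065791))
[277.76170141  70.42810346] (array([0.66071185, 0.08713931]), array([98.3640213 , 98.86009216]), np.float64(-0.1637826759851646))
units [-10.165  -5.095   0.964] turn -4.672 | tcp [ 0.6414 -0.0383  0.1744] yaw 1.4058 j6 0.02 w 0.094 f 0.0 t 10.27 wf [-0.4  0.7  0.8]
```

View pics/w6.png

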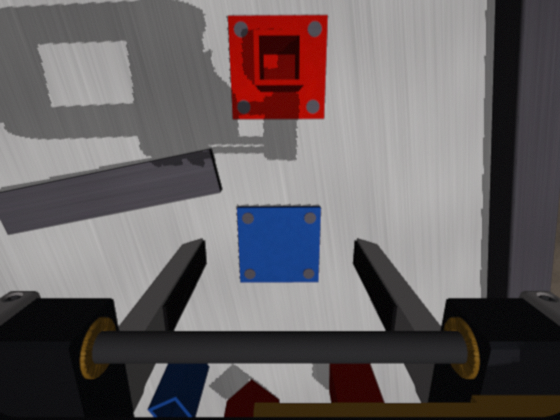

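The red post stands in the plate; its dark hole is at about (260-299,36-81), the plate at (228-326,15-118). The blue plate's bolts are at (247-310,218-274). I measure the post's hole and both plates more finely.

```bash
python3 -c "
from h import *
import pickle
c=pickle.load(open('w6.pkl','rb'))
V=c[0][...,2]
print('row58',V[58,240:320:1]); print('col279',V[15:105,279])
print(quad(c,'blue',proj(c,[.628,-.111,.008]),.008,None,70))
"
```

```text
row58 [164 162 145 110  98  97  97  98  97  96  96  98  99 117 149 164 167 165
 147  90  49  44  52 101 159 172 171 170 169 169 169 169 169 169 170 169
 168 152 110  96  97  96  98  98  96  96 101  99  99  98  98  97  97  97
  86  50  33  36  52 105 157 168 166 166 166 167 165 165 164 166 165 165
 165 165 166 165 166 165 166 166]
col279 [148 158 158 159 159 158 159 159 160 159 160 161 160 156 151 157 162 165
 162 145 104  59  45  46  48  47  48  47  49  47  47  48  48  46  46  47
  43  39  43  63  87  95  97  96  95  97  97  98  99  99  98  99  99  99
  99  98  99  99 101 100 102 101 101 109 133 156 166 168 165 144  93  54
  47  48  47  50  61  83  98 102 101 102  99 101 101 102 102 100 102 103]
(array([ 0.62849567, -0.10887251]), array([98.02984619, 98.60597992]), np.float64(-0.16823628027610393))
```

```bash
python3 -c "
from h import *
import pickle
c=pickle.load(open('w6.pkl','rb'))
print(plane(c,[[278.9,57.0]],.088))
# all-views placement of plates
c=snap('wrist'); 
px=proj(c,[.6607,.0856,.008]); print(quad(c,'red',px,.008,None,100)); print(quad(c,'blue',proj(c,[.628,-.111,.008]),.008,None,70))
go([.474,-.268,.15],1.895)
V=c[0][...,2]; print(V[58,250:264],V[58,292:308],V[30:40,279],V[75:90,279])
"
```

```text
[[0.66178241 0.08497065 0.088     ]]
(array([0.66063342, 0.08716882]), array([97.58151245, 99.06188202]), np.float64(-0.16565927244728895))
(array([ 0.62843896, -0.10905434]), array([98.26737976, 98.60826111]), np.float64(-0.1663002953216708))
units [-10.207  -5.11    0.954] turn -4.655 | tcp [ 0.6415 -0.037   0.1742] yaw 1.4075 j6 0.02 w 0.0944 f 0.0 t 10.32 wf [-0.5 -0.3 -0.3]
[ 98  98 100 109 133 162 167 166 157 124  66  45  50  77] [ 94  93  85  62  40  33  40  81 139 163 168 166 166 166 166 165] [160 148 131 150 162 164 165 156 126  67] [100 101 102 102 102 103 107 127 157 168 170 166 150 100  56]
```

```bash
cat >> h.py <<'E'
def hole(c,p,z=.088,half=.016):
    """post top centre from its inner rim edges: dark hole inside bright rim, subpixel along 4 mid-lines"""
    V=cv2.GaussianBlur(c[0],(3,3),0).max(2).astype(float); p=np.array(p,float)
    return V
E
python3 -c "
from h import *
for i in range(2):
  c=snap('wrist'); V=c[0][...,2]
  px=proj(c,[.6607,.0856,.008]); print(quad(c,'red',px,.008,None,100)); print(quad(c,'blue',proj(c,[.628,-.111,.008]),.008,None,70))
  go([.474,-.268,.15],1.895)
  print(V[58,250:264],V[58,292:308],V[30:45,279],V[75:90,279])
  m=mask(c[0],'red'); m[:,:200]=0;m[:,360:]=0;m[140:]=0; k=max(cv2.findContours(m,0,1)[0],key=cv2.contourArea); print(cv2.boundingRect(k))
print(plane(c,[[279.5,60.]],.088))
cv2.imwrite('pics/w7.png',cv2.resize(c[0][0:130,210:350],None,fx=4,fy=4,interpolation=cv2.INTER_NEAREST))
"
```

```text
(array([0.66054553, 0.08653918]), array([97.86768341, 98.93453979]), np.float64(-0.16395511566574728))
(array([ 0.62842249, -0.10896616]), array([98.38150787, 98.53464508]), np.float64(-0.16444633572881262))
units [-10.229  -5.12    0.951] turn -4.643 | tcp [ 0.6416 -0.0363  0.1741] yaw 1.4087 j6 0.02 w 0.0937 f 0.0 t 10.37 wf [ 0.5 -0.4 -1.1]
[100  99  98 101 122 161 168 168 165 146  82  47  45  50] [ 59  56  55  47  38  34  35  61 116 160 169 168 168 166 167 165] [161 163 159 143 126 150 165 166 165 159 129  69  44  47  49] [ 99  99 101 102 102 103 102 102 107 130 160 169 169 168 148]
(229, 20, 99, 103)
(array([0.66052008, 0.08627834]), array([97.99716949, 98.89407349]), np.float64(-0.16298159712926896))
(array([ 0.62832794, -0.10953429]), array([98.54942322, 98.49941254]), np.float64(-0.16317893736604372))
units [-10.238  -5.127   0.95 ] turn -4.636 | tcp [ 0.6416 -0.036   0.174 ] yaw 1.4095 j6 0.02 w 0.0936 f 0.0 t 10.42 wf [-0.1 -0.6 -0.3]
[100  99  98 100 117 148 166 168 167 151 103  55  46  45] [ 38  40  40  38  35  35  34  45  97 158 168 169 168 168 166 166] [160 161 162 157 141 126 150 164 165 165 162 135  72  43  48] [ 99 100  99 100 102 102 102 102 102 108 132 163 170 170 167]
(229, 21, 100, 103)
[[0.66169791 0.0869941  0.088     ]]
```

View pics/w7.png

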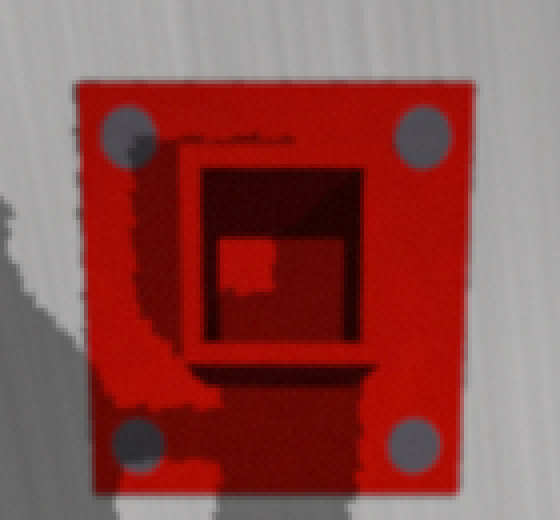

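The red post stands square, about 2 mm from the plate's middle, which is good enough. The earlier reading came from an arm still settling, so I'll wait for it to settle from now on. Next the blue post.

Emit:
servo_tool(moves=[[-0.8,-0.4,0,-0.5,0],[-2.2,-1.1,0,-1.2,0],[-3.7,-1.85,0,-1.9,0],[-5.2,-2.6,0,-2.6,0],[-6.7,-3.35,0,-3.3,0],[-8.1,-4.05,0,-4,0],[-9.3,-4.65,0,-4.65,0],[-10.24,-5.13,0,-4.65,0],[-10.24,-5.13,0,-4.65,0],[-10.24,-5.13,0,-4.65,0]])

```text
time: 11.25
tool_pos: [0.4736, -0.269, 0.1741]
ee_rot: [3.141, -0.001, 1.894]
wrist_force: [0.2, 0.2, -0.1]
width: 0.0938
finger_force: 0.0
```

Emit:
servo_tool(moves=[[0,0,0,0,0],[0,0,0,0,0],[0,0,0,0,0]])

```text
time: 11.5
tool_pos: [0.4743, -0.2679, 0.1739]
ee_rot: [3.141, -0.0, 1.897]
wrist_force: [0.2, 0.1, -0.5]
width: 0.0938
finger_force: 0.0
```

```bash
python3 -c "
from h import *
go([.474,-.268,.039],1.895)"
```

```text
units [-2.000e-03 -1.500e-02  5.394e+00] turn 0.023 | tcp [ 0.4743 -0.2679  0.1739] yaw 1.8974 j6 -0.95 w 0.0938 f 0.0 t 11.5 wf [ 0.2  0.1 -0.5]
```

Emit:
servo_tool(moves=[[0,0,1.2,0,0],[0,0,2.6,0,0],[0,0,4,0,0],[0,0,5,0,0],[0,0,5.4,0,0],[0,0,5.4,0,0],[0,0,5.4,0,0.9],[0,0,5.4,0,0.9],[0,0,5.4,0,0.9],[0,0,5.4,0,0.9]])

```text
time: 12.33
tool_pos: [0.4746, -0.2701, 0.0412]
ee_rot: [3.139, 0.003, 1.895]
wrist_force: [-0.3, 0.4, 0.8]
width: 0.0707
finger_force: 0.0
```

Emit:
servo_tool(moves=[[0,0,0,0,0.9],[0,0,0,0,0.9],[0,0,0,0,0.9],[0,0,0,0,0.9],[0,0,-0.5,0,0.9],[0,0,-1.5,0,0.9],[0,0,-2.7,0,0.9],[0,0,-4,0,0.9],[0,0,-4,0,0.9],[0,0,-4,0,0.9]])

```text
time: 13.17
tool_pos: [0.4744, -0.2701, 0.1413]
ee_rot: [3.139, 0.004, 1.895]
wrist_force: [-0.4, 1.2, -3.9]
width: 0.0397
finger_force: 30.0
```

```bash
python3 -c "
from h import *
go([.628,-.1079,.139],1.408)"
```

```text
units [4.194 7.891 0.099] turn 4.648 | tcp [ 0.4744 -0.2701  0.1413] yaw 1.8948 j6 -0.95 w 0.0397 f 30.0 t 13.17 wf [-0.4  1.2 -3.9]
```

Emit:
servo_tool(moves=[[0.5,0.9,0,0.5,0.9],[1.2,2.2,0,1.4,0.9],[2,3.6,0,2.3,0.9],[2.8,5,0,3.2,0.9],[3.5,6.4,0,4.1,0.9],[4.0,7.4,0,4.65,0.9],[4.19,7.89,0,4.65,0.9],[4.19,7.89,0,4.65,0.9],[4.19,7.89,0,4.65,0.9],[4.19,7.89,0,4.65,0.9]])

```text
time: 14.0
tool_pos: [0.6254, -0.1082, 0.1374]
ee_rot: [-3.138, 0.001, 1.407]
wrist_force: [-0.2, 0.1, -3.7]
width: 0.0403
finger_force: 30.0
```

Emit:
servo_tool(moves=[[0,0,0.8,0,0.9],[0,0,1.8,0,0.9],[0,0,2.8,0,0.9],[0,0,3.1,0,0.9],[0,0,3.1,0,0.9],[0,0,3.1,0,0.9],[0,0,3.1,0,0.9],[0,0,3.1,0,0.9]])

```text
time: 14.67
tool_pos: [0.6283, -0.1079, 0.0641]
ee_rot: [3.137, 0.0, 1.408]
wrist_force: [0.6, -0.8, -2.7]
width: 0.0402
finger_force: 30.0
```

```bash
python3 -c "
from h import *
go([.628,-.1079,.048],1.408)"
```

```text
units [-0.001 -0.016  0.644] turn -0.005 | tcp [ 0.6283 -0.1079  0.0641] yaw 1.4075 j6 -0.1 w 0.0402 f 30.0 t 14.67 wf [ 0.6 -0.8 -2.7]
```

Emit:
servo_tool(moves=[[0,-0.01,0.3,0,0.9],[0,-0.01,0.55,0,0.9],[0,-0.01,0.64,0,0.9],[0,-0.01,0.67,0,0.9],[0,-0.01,0.67,0,0.9],[0,-0.01,0.67,0,0.6],[0,-0.01,0.67,0,0.3],[0,-0.01,0.67,0,0.1],[0,-0.01,0.67,0,0.1],[0,-0.01,0.67,0,0.1]])

```text
time: 15.5
tool_pos: [0.6266, -0.1071, 0.0443]
ee_rot: [-3.141, -0.0, 1.408]
wrist_force: [0.3, 0.5, -1.6]
width: 0.0629
finger_force: 0.0
```

Emit:
servo_tool(moves=[[0,0,-0.5,0,0.1],[0,0,-1.5,0,0.0],[0,0,-3,0,0.0],[0,0,-4.6,0,0.0],[-0.5,0,-5,0,0],[-2,0,-5,0,0],[-3,0,-5,0,0],[-3.6,0,-5,0,0],[-3.6,0,-5,0,0],[-3.6,0,-5,0,0]])

```text
time: 16.33
tool_pos: [0.6119, -0.1961, 0.1692]
ee_rot: [-3.141, -0.001, 1.406]
wrist_force: [0.6, -0.0, 0.2]
width: 0.0944
finger_force: 0.0
```

Emit:
servo_tool(moves=[[0,0,0,0,0],[0,0,0,0,0],[0,0,0,0,0],[0,0,0,0,0]])

```text
time: 16.67
tool_pos: [0.6123, -0.1949, 0.1697]
ee_rot: [-3.142, -0.0, 1.409]
wrist_force: [-0.1, 0.0, -0.5]
width: 0.0938
finger_force: 0.0
```

```bash
python3 -c "
from h import *
import pickle
c=snap('wrist','w8.png'); pickle.dump(c,open('w8.pkl','wb'))
go([.47,.28,.174],1.408)
for n,p in(('red',[.6607,.0856]),('blue',[.628,-.111])):
  q=quad(c,n,proj(c,[*p,.008]),.008,None,95); print(n,q, 'rim px',proj(c,[*p,.088]))
out=cv2.resize(c[0][0:250,180:380],None,fx=3,fy=2.4,interpolation=cv2.INTER_NEAREST)
cv2.imwrite('pics/w8c.png',out)
"
```

```text
units [17.838 -8.676 -0.167] turn 0.012 | tcp [ 0.6123 -0.195   0.1697] yaw 1.4092 j6 -0.24 w 0.0941 f 0.0 t 16.72 wf [ 0.1 -0.7 -0.6]Traceback (most recent call last):
  File "<string>", line 7, in <module>
    q=quad(c,n,proj(c,[*p,.008]),.008,None,95); print(n,q, 'rim px',proj(c,[*p,.088]))
  File "h.py", line 52, in quad
    cs,_=cv2.findContours(m,cv2.RETR_EXTERNAL,cv2.CHAIN_APPROX_NONE); k=cv2.convexHull(max(cs,key=cv2.contourArea) if not vmin else np.vstack([q for q in cs if len(q)>8]))
                                                                                       ~~~^^^^^^^^^^^^^^^^^^^^^^^^
ValueError: max() iterable argument is empty
```

```bash
python3 -c "
from h import *
import pickle
c=pickle.load(open('w8.pkl','rb'))
p=[.628,-.111]
q=quad(c,'blue',proj(c,[*p,.008]),.008,None,95); print(q, 'rim px',proj(c,[*p,.088]))
x,y=proj(c,[*p,.088]).astype(int)
V=c[0].max(2); print(x,y); print('row',list(enumerate(V[y,x-35:x+35],x-35))[::1]); print('col',list(enumerate(V[y-45:y+45,x],y-45)))
out=cv2.resize(c[0][0:150,180:380],None,fx=4,fy=4,interpolation=cv2.INTER_NEAREST)
cv2.imwrite('pics/w8c.png',out)
" | sed 's/np.uint8(\([0-9]*\))/\1/g'
```

```text
(array([ 0.62834265, -0.11068127]), array([98.35308838, 98.71376038]), np.float64(-0.16225495362584041)) rim px [282.04486934 112.34261313]
282 112
row [(247, 84), (248, 84), (249, 82), (250, 84), (251, 83), (252, 83), (253, 82), (254, 83), (255, 86), (256, 97), (257, 123), (258, 138), (259, 138), (260, 138), (261, 118), (262, 64), (263, 34), (264, 33), (265, 44), (266, 69), (267, 81), (268, 83), (269, 82), (270, 81), (271, 82), (272, 82), (273, 81), (274, 81), (275, 81), (276, 81), (277, 83), (278, 81), (279, 84), (280, 80), (281, 81), (282, 80), (283, 82), (284, 82), (285, 81), (286, 81), (287, 82), (288, 81), (289, 80), (290, 80), (291, 82), (292, 83), (293, 81), (294, 81), (295, 74), (296, 54), (297, 34), (298, 28), (299, 27), (300, 38), (301, 59), (302, 75), (303, 80), (304, 80), (305, 95), (306, 123), (307, 140), (308, 142), (309, 142), (310, 141), (311, 142), (312, 141), (313, 142), (314, 142), (315, 142), (316, 140)]
col [(67, 140), (68, 140), (69, 135), (70, 117), (71, 92), (72, 83), (73, 84), (74, 81), (75, 80), (76, 80), (77, 80), (78, 81), (79, 82), (80, 82), (81, 82), (82, 85), (83, 104), (84, 133), (85, 138), (86, 138), (87, 138), (88, 118), (89, 69), (90, 42), (91, 40), (92, 40), (93, 38), (94, 42), (95, 62), (96, 81), (97, 82), (98, 83), (99, 82), (100, 82), (101, 82), (102, 83), (103, 82), (104, 84), (105, 83), (106, 83), (107, 82), (108, 82), (109, 82), (110, 81), (111, 81), (112, 80), (113, 80), (114, 84), (115, 82), (116, 81), (117, 81), (118, 81), (119, 82), (120, 81), (121, 82), (122, 81), (123, 82), (124, 82), (125, 83), (126, 74), (127, 52), (128, 43), (129, 44), (130, 60), (131, 76), (132, 80), (133, 79), (134, 81), (135, 81), (136, 81), (137, 80), (138, 82), (139, 80), (140, 82), (141, 82), (142, 82), (143, 80), (144, 83), (145, 84), (146, 82), (147, 81), (148, 82), (149, 83), (150, 81), (151, 79), (152, 82), (153, 79), (154, 80), (155, 79), (156, 81)]
```

View pics/w8c.png

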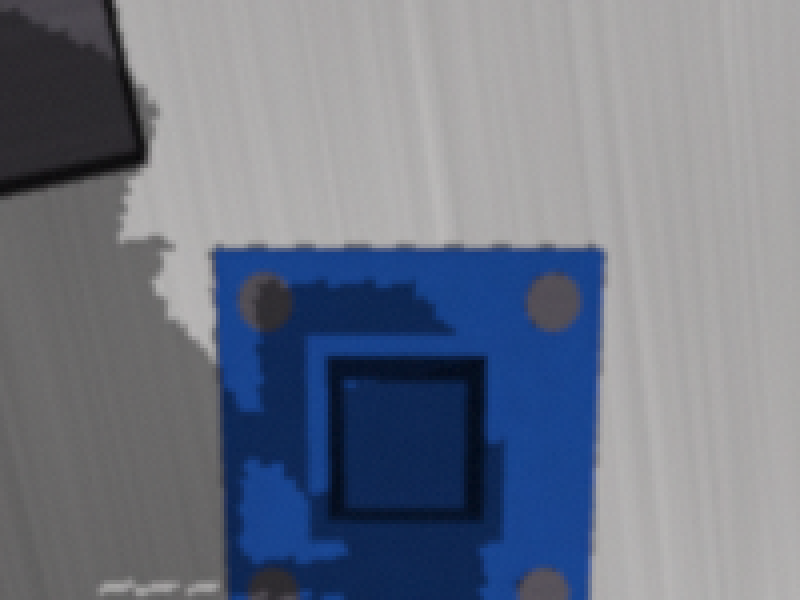

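The blue post stands square in its plate: rim at about (257-305,83-135), bolts' centre at (282,113), offset about 2 mm, which is fine. Next the jack.

Emit:
servo_tool(moves=[[0.7,-0.4,-0.4,0,0],[2,-1.2,-0.8,0,0],[3.4,-2.05,-1.2,0,0],[4.8,-2.9,-1.2,0,0],[6.2,-3.75,-1.2,0,0],[7.6,-4.6,-1.2,0,0],[9,-5.45,-1.2,0,0],[10.4,-6.3,-1.2,0,0],[11.8,-7.1,-1.2,0,0],[13.1,-7.9,-1.2,0,0]])

```text
time: 17.55
tool_pos: [0.4691, 0.1614, 0.2001]
ee_rot: [3.141, -0.001, 1.409]
wrist_force: [0.5, 0.6, -0.0]
width: 0.0937
finger_force: 0.0
```

Emit:
servo_tool(moves=[[0,0,0,0,0],[0,0,0,0,0],[0,0,0,0,0],[0,0,0,0,0],[0,0,0,0,0]])

```text
time: 17.97
tool_pos: [0.4709, 0.1579, 0.1996]
ee_rot: [-3.142, 0.0, 1.406]
wrist_force: [-0.3, -0.0, -0.3]
width: 0.0938
finger_force: 0.0
```

```bash
python3 -c "
from h import *
import pickle
c=snap('wrist','w9.png'); pickle.dump(c,open('w9.pkl','wb'))
go([.47,.28,.15],1.408)
for col in('green','yellow'):
  for k in conts(c[0],col,100):
    (u,v),r=cv2.minEnclosingCircle(k); print(col,round(u,1),round(v,1),round(r,1),np.round(plane(c,[(u,v)],.004)[0],4))
"
```

```text
units [ 4.811 -0.839  1.984] turn -0.024 | tcp [0.4709 0.1579 0.1996] yaw 1.4054 j6 0.37 w 0.094 f 0.0 t 18.02 wf [0.  0.2 0.7]
green 263.6 67.9 24.4 [0.4754 0.2928 0.004 ]
yellow 471.0 355.0 22.1 [ 0.7095 -0.1456  0.004 ]
yellow 87.5 355.0 22.0 [ 0.1459 -0.0508  0.004 ]
yellow 370.5 98.5 23.7 [0.5911 0.2405 0.004 ]
yellow 451.0 52.0 10.8 [0.6831 0.2744 0.004 ]
```

View pics/w9.png

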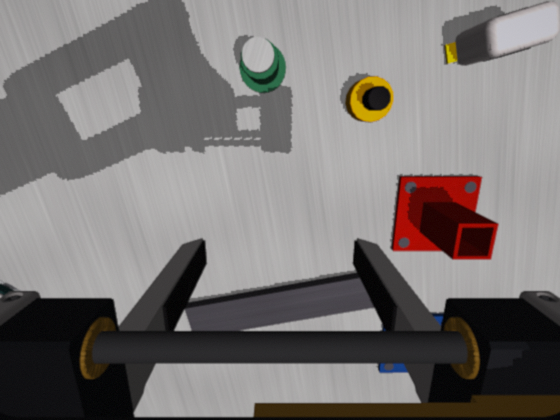

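The jack's pad shows at (258,55) and its foot around (264,70); the weight is at (371,98) with its knob at (377,97). I take a second, closer view for the heights.

Emit:
servo_tool(moves=[[0.8,-0.4,0.3,0,0],[1.6,-0.5,0.6,0,0],[2,-0.5,0.6,0,0],[2,-0.5,0.6,0,0],[2,-0.5,0.6,0,0],[2,-0.5,0.6,0,0],[2,-0.5,0.6,0,0]])

```text
time: 18.6
tool_pos: [0.4666, 0.2097, 0.1853]
ee_rot: [3.141, -0.0, 1.407]
wrist_force: [-0.5, -0.0, 0.4]
width: 0.0947
finger_force: 0.0
```

```bash
python3 -c "
from h import *
import pickle
c1=pickle.load(open('w9.pkl','rb'))
c=snap('wrist','w10.png'); pickle.dump(c,open('w10.pkl','wb'))
def circ(w,p,z,f,rad=22):
  u,v=proj(w,[*p,z]); m=f(w[0]).astype(np.uint8); y,x=np.mgrid[:420,:560]; m[(x-u)**2+(y-v)**2>rad**2]=0
  m=cv2.morphologyEx(m,cv2.MORPH_OPEN,np.ones((3,3)))
  k=max(cv2.findContours(m,0,1)[0],key=cv2.contourArea); e=cv2.fitEllipse(cv2.convexHull(k)); return e
pad=lambda i:(i.min(2)>150)
knob=lambda i:(i.max(2)<45)
yel=lambda i:mask(i,'yellow')>0
for n,p,z,f,rad in(('pad',(.473,.289),.085,pad,26),('knob',(.588,.243),.054,knob,26),('yel',(.588,.243),.028,yel,45)):
  e1=circ(c1,p,z,f,rad);e2=circ(c,p,z,f,rad)
  print(n,np.round(e1[0],1),np.round(e1[1],1),np.round(e2[0],1),np.round(e2[1],1),'tri',tri(c1,e1[0],c,e2[0]).round(4),'pl',plane(c1,[e1[0]],z)[0].round(4),plane(c,[e2[0]],z)[0].round(4))
go([.473,.289,.15],1.408)
"
```

```text
pad [259.2  52.1] [33.7 38.7] [270.8 108.9] [19.1 30.6] tri [0.4742 0.2985 0.063 ] pl [0.4758 0.2945 0.085 ] [0.4736 0.298  0.085 ]
knob [375.7  97.9] [22.4 27.6] [387.7 148.9] [22.3 28. ] tri [0.5854 0.2401 0.0428] pl [0.5821 0.2401 0.054 ] [0.5816 0.2419 0.054 ]
yel [370.9  98.6] [42.7 47.1] [382.4 146.9] [41.7 45.6] tri [0.5856 0.2404 0.025 ] pl [0.5847 0.2404 0.028 ] [0.5847 0.2408 0.028 ]
units [ 3.168 -0.263  1.409] turn -0.012 | tcp [0.4665 0.2098 0.1852] yaw 1.4067 j6 0.48 w 0.0943 f 0.0 t 18.65 wf [0.2 1.2 0.1]
```

```bash
python3 -c "
from h import *
import pickle
from scipy.optimize import least_squares as ls
for n in('w9','w10'):
  c=pickle.load(open(n+'.pkl','rb')); u,v=proj(c,[.474,.291,.008])
  k=min(conts(c[0],'green',100),key=lambda k:np.hypot(*(np.array(cv2.minEnclosingCircle(k)[0])-[u,v])))[:,0].astype(float)
  for z in(.004,.008):
    P=plane(c,k,z)[:,:2]
    q=np.array([.474,.291])
    for _ in range(3):
      low=P[(P-q)@[.16,.987]<-.004]   # near (camera side) arc of the foot
      r=ls(lambda s:np.hypot(*(low-s[:2]).T)-s[2],[*q,.026],loss='soft_l1',f_scale=.0005); q=r.x[:2]
    print(n,z,r.x.round(4),len(low),np.abs(r.fun).max().round(4))
  u,v=proj(c,[.474,.291,.085]); print(u,v); i=c[0][int(v)-28:int(v)+28:2,int(u)]; print(i.tolist())
  m=((c[0].max(2)-c[0].min(2)<25)&(c[0].max(2)>175)).astype(np.uint8)
  print('bright',[(np.round(cv2.minEnclosingCircle(k)[0]),round(cv2.minEnclosingCircle(k)[1],1)) for k in cv2.findContours(m,0,1)[0] if cv2.contourArea(k)>80][:6])
"
```

```text
w9 0.004 [0.4742 0.293  0.0245] 72 0.02
w9 0.008 [0.4744 0.2925 0.0243] 72 0.0198
257.91066046712126 56.81620756819875
[[162, 163, 165], [163, 165, 166], [164, 165, 166], [164, 164, 167], [168, 169, 170], [176, 177, 177], [178, 179, 180], [180, 180, 180], [180, 180, 181], [181, 180, 182], [180, 180, 181], [179, 179, 180], [179, 180, 180], [180, 180, 181], [183, 181, 183], [184, 183, 185], [185, 184, 186], [183, 184, 186], [181, 181, 183], [181, 181, 183], [182, 182, 183], [182, 181, 183], [96, 102, 93], [68, 101, 44], [72, 104, 44], [59, 87, 36], [20, 28, 12], [26, 38, 16]]
bright [(array([349., 321.]), 8.6), (array([368., 320.]), 14.0), (array([132., 284.]), 16.7), (array([222., 272.]), 19.1), (array([306., 256.]), 21.8), (array([257., 256.]), 28.9)]
w10 0.004 [0.4738 0.293  0.0247] 56 0.0007
w10 0.008 [0.4738 0.293  0.0244] 56 0.0007
272.6448921793771 117.15445256897468
[[85, 88, 84], [44, 60, 32], [40, 57, 24], [43, 65, 27], [72, 84, 63], [169, 170, 171], [176, 176, 178], [176, 176, 177], [177, 177, 178], [177, 177, 179], [174, 174, 176], [175, 175, 177], [176, 176, 177], [177, 179, 179], [179, 178, 179], [117, 118, 120], [103, 104, 105], [103, 104, 102], [100, 101, 103], [102, 102, 103], [102, 102, 104], [85, 98, 78], [58, 84, 36], [41, 60, 24], [42, 60, 30], [91, 92, 91], [97, 96, 98], [98, 97, 99]]
bright [(array([272., 112.]), 14.4), (array([534.,  86.]), 32.6)]
```

Emit:
servo_tool(moves=[[1,-0.1,0.3,0,0],[2.2,-0.2,0.8,0,0],[3.2,-0.26,1.2,0,0],[3.36,-0.26,1.4,0,0],[3.36,-0.26,1.4,0,0],[3.36,-0.26,1.4,0,0],[3.36,-0.26,1.4,0,0],[3.36,-0.26,1.4,0,0]])

```text
time: 19.32
tool_pos: [0.4739, 0.2935, 0.1509]
ee_rot: [3.14, -0.001, 1.406]
wrist_force: [-0.0, 0.1, 0.3]
width: 0.0941
finger_force: 0.0
```

```bash
python3 -c "
from h import *
go([.4738,.2938,.026],1.408)"
```

```text
units [ 0.006 -0.014  4.994] turn -0.015 | tcp [0.4739 0.2935 0.1509] yaw 1.4064 j6 0.62 w 0.0941 f 0.0 t 19.32 wf [-0.   0.1  0.3]
```

Emit:
servo_tool(moves=[[0,0,1.2,0,0],[0,0,2.6,0,0],[0,0,4,0,0],[0,0,4.8,0,0],[0,0,5,0,0],[0,0,5,0,0],[0,0,5,0,0],[0,0,5,0,0.9],[0,0,5,0,0.9],[0,0,5,0,0.9]])

```text
time: 20.15
tool_pos: [0.4746, 0.2951, 0.0267]
ee_rot: [3.139, -0.002, 1.408]
wrist_force: [-0.4, 0.6, 0.0]
width: 0.0773
finger_force: 0.0
```

Emit:
servo_tool(moves=[[0,0,0,0,0.9],[0,0,0,0,0.9],[0,0,0,0,0.9],[0,0,0,0,0.9],[0,0,0,0,0.9],[0,0,-0.5,0,0.9],[0,0,-1.6,0,0.9],[0,0,-3,0,0.9],[0,0,-4.5,0,0.9],[0,0,-5,0,0.9]])

```text
time: 20.98
tool_pos: [0.4757, 0.2957, 0.1564]
ee_rot: [3.134, -0.006, 1.408]
wrist_force: [0.6, 0.9, -1.5]
width: 0.0354
finger_force: 30.0
```

Emit:
servo_tool(moves=[[0,0,0,0,0.9],[0,0,0,0,0.9],[0,0,0,0,0.9]])

```text
time: 21.23
tool_pos: [0.4718, 0.2937, 0.1466]
ee_rot: [-3.137, 0.003, 1.408]
wrist_force: [0.3, 0.3, -4.1]
width: 0.0356
finger_force: 30.0
```

```bash
python3 -c "
from h import *
go([.644,-.0115,.151],1.408)"
```

```text
units [-10.932   8.777  -0.181] turn -0.001 | tcp [0.4718 0.2937 0.1466] yaw 1.4079 j6 0.62 w 0.0356 f 30.0 t 21.23 wf [ 0.3  0.3 -4.1]
```

Emit:
servo_tool(moves=[[-0.6,0.5,0,0,0.9],[-1.7,1.35,0,0,0.9],[-2.9,2.3,0,0,0.9],[-4.1,3.25,0,0,0.9],[-5.3,4.2,0,0,0.9],[-6.5,5.15,0,0,0.9],[-7.7,6.1,0,0,0.9],[-8.9,7.05,0,0,0.9],[-10,8,0,0,0.9],[-10.95,8.72,0,0,0.9]])

```text
time: 22.07
tool_pos: [0.6433, -0.0136, 0.1452]
ee_rot: [-3.135, 0.001, 1.406]
wrist_force: [0.2, -0.1, -2.9]
width: 0.0355
finger_force: 30.0
```

Emit:
servo_tool(moves=[[0,0,0.5,0,0.9],[0,0,1.5,0,0.9],[0,0,2.8,0,0.9],[0,0,3.8,0,0.9],[0,0,4.3,0,0.9],[0,0,4.3,0,0.9],[0,0,4.3,0,0.9],[0,0,4.3,0,0.9],[0,0,4.3,0,0.9],[0,0,4.3,0,0.9]])

```text
time: 22.9
tool_pos: [0.6444, -0.0109, 0.0427]
ee_rot: [3.141, -0.0, 1.408]
wrist_force: [-0.2, -0.2, -3.5]
width: 0.0358
finger_force: 30.0
```

```bash
python3 -c "
from h import *
go([.644,-.0115,.027],1.408)"
```

```text
units [-0.027 -0.014  0.628] turn -0.0 | tcp [ 0.6444 -0.0109  0.0427] yaw 1.408 j6 0.06 w 0.0358 f 30.0 t 22.9 wf [-0.2 -0.2 -3.5]
```

Emit:
servo_tool(moves=[[-0.02,-0.01,0.3,0,0.9],[-0.02,-0.01,0.5,0,0.9],[-0.02,-0.01,0.62,0,0.9],[-0.02,-0.01,0.66,0,0.9],[-0.02,-0.01,0.66,0,0.9],[-0.02,-0.01,0.66,0,0.5],[-0.02,-0.01,0.66,0,0.4],[-0.02,-0.01,0.66,0,0.35],[-0.02,-0.01,0.66,0,0.35],[-0.02,-0.01,0.66,0,0.35]])

```text
time: 23.73
tool_pos: [0.6433, -0.0115, 0.0247]
ee_rot: [-3.14, -0.0, 1.408]
wrist_force: [-0.0, -0.6, -0.5]
width: 0.0608
finger_force: 0.0
```

Emit:
servo_tool(moves=[[0,0,-0.4,0,0.35],[0,0,-1.4,0,0.35],[0,0,-2.8,0,0.35],[0,0,-4.3,0,0.2],[0,0,-5.6,0,0],[-0.8,-1,-6.3,0,0],[-1.8,-2.3,-7,0,0],[-2.8,-3.6,-7,0,0],[-3.7,-4.9,-7,0,0],[-4.7,-6.1,-7,0,0]])

```text
time: 24.57
tool_pos: [0.4725, -0.103, 0.2018]
ee_rot: [3.14, 0.0, 1.409]
wrist_force: [-0.6, -2.2, 0.2]
width: 0.0938
finger_force: 0.0
```

Emit:
servo_tool(moves=[[-1,-1.2,0,0,0],[-1,-1.2,0,0,0],[-1,-1.2,0,0,0],[-1,-1.2,0,0,0],[-1,-1.2,0,0,0],[-1,-1.2,0,0,0]])

```text
time: 25.07
tool_pos: [0.4415, -0.1219, 0.2007]
ee_rot: [-3.142, -0.0, 1.409]
wrist_force: [-0.4, -0.0, -0.0]
width: 0.0942
finger_force: 0.0
```

```bash
python3 -c "
from h import *
import pickle
c=snap('wrist','w11.png'); pickle.dump(c,open('w11.pkl','wb'))
go([.44,-.009,.1],0)
t=snap('top','top2.png'); pickle.dump(t,open('top2.pkl','wb'))
"
```

```text
units [ 4.445 -0.78   4.024] turn -16.54 | tcp [ 0.4414 -0.1219  0.2005] yaw 1.4095 j6 -0.23 w 0.0942 f 0.0 t 25.12 wf [-0.1  0.6 -0.7]
```

View pics/w11.png

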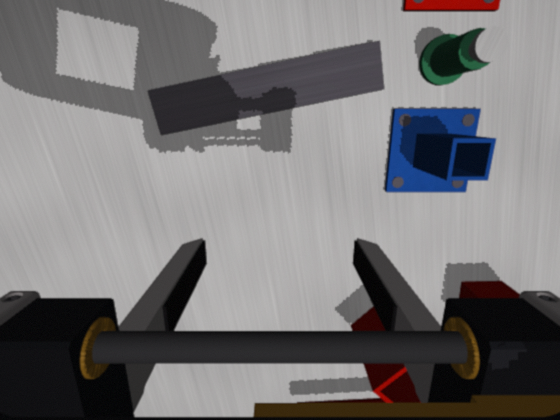

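The jack stands between the plates at (440,75). The bar's corners are at about (150,91), (379,41), (384,88), (161,135), and the blue post stands in its plate. I refine the bar's corners and triangulate them with the earlier view w2.

```bash
python3 -c "
from h import *
import pickle
def sub(c,P): 
  g=cv2.cvtColor(c[0],cv2.COLOR_BGR2GRAY); return cv2.cornerSubPix(g,np.float32(P).reshape(-1,1,2),(4,4),(-1,-1),(3,50,.01))[:,0]
a=pickle.load(open('w11.pkl','rb')); b=pickle.load(open('w2.pkl','rb'))
A=sub(a,[(150,91),(379,41),(384,88),(161,135)]); print(A.round(1).tolist())
P=plane(a,A,.016); print(P.round(4).tolist(), P.mean(0).round(4)); print([np.linalg.norm(P[i]-P[(i+1)%4]).round(4) for i in range(4)])
l=(P[1]+P[2]-P[0]-P[3])/2; print('yaw',np.arctan2(l[1],l[0]))
# far corners (x~.57): in w2 rows ~86
for q,z in((P[1],0),(P[2],0),(P[0],0),(P[3],0)): print('expect in w2',proj(b,q).round(1))
B=sub(b,[proj(b,P[i]) for i in (1,2)]); print(B.round(1).tolist()); print([tri(a,A[i],b,B[j]).round(4).tolist() for j,i in enumerate((1,2))])
"
```

```text
[[147.10000610351562, 90.19999694824219], [379.3999938964844, 40.29999923706055], [384.0, 88.4000015258789], [160.60000610351562, 134.8000030517578]]
[[0.3139, 0.0101, 0.016], [0.5722, 0.0184, 0.016], [0.574, -0.0305, 0.016], [0.3156, -0.0392, 0.016]] [ 0.4439 -0.0103  0.016 ]
[np.float64(0.2585), np.float64(0.0489), np.float64(0.2585), np.float64(0.0494)]
yaw 0.03288098664867971
expect in w2 [88.6 86.8]
expect in w2 [129.7  85.3]
expect in w2 [126.6 280.8]
expect in w2 [161.1 279.7]
[[88.5999984741211, 87.0999984741211], [129.6999969482422, 85.30000305175781]]
[[0.5719, 0.0182, 0.0165], [0.574, -0.0305, 0.016]]
```

Emit:
servo_tool(moves=[[0.6,-0.1,0,1.1,0],[1.5,-0.2,0.3,2.2,0],[2.5,-0.35,0.8,3.3,0],[3.5,-0.5,1.3,4.4,0],[4.2,-0.6,1.8,5.5,0],[4.45,-0.64,2.3,6.6,0],[4.45,-0.64,2.8,7.7,0],[4.45,-0.64,3.2,8.8,0],[4.45,-0.64,3.6,9.9,0],[4.45,-0.64,4,11,0]])

```text
time: 26.0
tool_pos: [0.4431, -0.0094, 0.1]
ee_rot: [-3.141, 0.0, 0.252]
wrist_force: [-0.8, 0.2, -0.4]
width: 0.0946
finger_force: 0.0
```

Emit:
servo_tool(moves=[[0,0,0,1.1,0],[0,0,0,2.14,0],[0,0,0,2.14,0],[0,0,0,2.14,0],[0,0,0,2.14,0],[0,0,0,2.14,0]])

```text
time: 26.5
tool_pos: [0.443, -0.0099, 0.1008]
ee_rot: [-3.142, -0.0, 0.034]
wrist_force: [-0.5, 0.0, 0.4]
width: 0.0942
finger_force: 0.0
```

```bash
python3 -c "
from h import *
go([.4437,-.0095,.004],.033)"
```

```text
units [ 0.028 -0.016  3.873] turn 0.007 | tcp [ 0.443  -0.0099  0.1008] yaw 0.0337 j6 1.39 w 0.0942 f 0.0 t 26.5 wf [-0.5  0.   0.4]
```

Emit:
servo_tool(moves=[[0.03,-0.01,1,0,0],[0.03,-0.01,2.2,0,0],[0.03,-0.01,3.2,0,0],[0.03,-0.01,3.6,0,0],[0.03,-0.01,3.8,0,0],[0.03,-0.01,3.83,0,0],[0.03,-0.01,3.83,0,0],[0.03,-0.01,3.83,0,0],[0.03,-0.01,3.83,0,0]])

```text
time: 27.25
tool_pos: [0.4449, -0.01, 0.0066]
ee_rot: [3.141, -0.003, 0.032]
wrist_force: [-0.0, -0.0, 0.5]
width: 0.0939
finger_force: 0.0
```

Emit:
servo_tool(moves=[[0,0,0,0,0.9],[0,0,0,0,0.9],[0,0,0,0,0.9],[0,0,0,0,0.9],[0,0,0,0,0.9],[0,0,0,0,0.9],[0,0,0,0,0.9],[0,0,0,0,0.9]])

```text
time: 27.92
tool_pos: [0.4435, -0.0099, 0.0049]
ee_rot: [3.142, 0.0, 0.032]
wrist_force: [0.2, -0.7, 0.6]
width: 0.05
finger_force: 30.0
```

Emit:
servo_tool(moves=[[0,0,-0.2,0,0.9],[0,0,-0.6,0,0.9],[0,0,-1.2,0,0.9],[0,0,-2,0,0.9],[0,0,-3,0,0.9],[0,0,-4,0,0.9],[0,0,-5,0,0.9],[0,0,-5.6,0,0.9],[0,0,-6,0,0.9],[0,0,-6,0,0.9]])

```text
time: 28.75
tool_pos: [0.4447, -0.0099, 0.1575]
ee_rot: [3.141, -0.004, 0.032]
wrist_force: [-0.5, -0.3, -5.0]
width: 0.0496
finger_force: 30.0
```

```bash
python3 -c "
from h import *
go([.644,-.0115,.15],1.408)
c=snap('wrist','w12.png'); s=snap('scene','s12.png')"
```

```text
units [7.967 0.316 0.335] turn -13.141 | tcp [ 0.4447 -0.0099  0.1575] yaw 0.0319 j6 1.39 w 0.0496 f 30.0 t 28.75 wf [-0.5 -0.3 -5. ]
```

Emit:
servo_tool(moves=[[0,0,0,-0.4,0.9],[0.3,0,0,-1.2,0.9],[0.9,0,0,-2.2,0.9],[1.7,0.05,0,-3.3,0.9],[2.7,0.1,0,-4.4,0.9],[3.7,0.15,0,-5.5,0.9],[4.7,0.2,0,-6.6,0.9],[5.7,0.25,0,-7.7,0.9],[6.7,0.3,0,-8.8,0.9],[7.5,0.33,0,-9.9,0.9]])

```text
time: 29.68
tool_pos: [0.6315, -0.012, 0.1513]
ee_rot: [-3.137, 0.002, 1.074]
wrist_force: [-0.9, 0.5, -5.5]
width: 0.0493
finger_force: 30.0
```

Emit:
servo_tool(moves=[[0.1,-0.2,0,-0.9,0.9],[0.2,-0.45,0,-1.8,0.9],[0.23,-0.45,0,-2.5,0.9],[0.23,-0.45,0,-3,0.9],[0.23,-0.45,0,-3.24,0.9],[0.23,-0.45,0,-3.24,0.9],[0.23,-0.45,0,-3.24,0.9],[0.23,-0.45,0,-3.24,0.9],[0.23,-0.45,0,-3.24,0.9]])

```text
time: 30.43
tool_pos: [0.6237, -0.0016, 0.1541]
ee_rot: [-3.14, 0.0, 1.407]
wrist_force: [-0.6, 0.4, -6.1]
width: 0.0499
finger_force: 30.0
```

```bash
python3 -c "
from h import *
go([.644,-.0115,.093],1.405)"
```

```text
units [-0.258  0.868  2.441] turn 0.023 | tcp [ 0.6237 -0.0016  0.1541] yaw 1.4074 j6 0.07 w 0.0499 f 30.0 t 30.43 wf [-0.6  0.4 -6.1]
```

Emit:
servo_tool(moves=[[-0.1,0.35,0,0,0.9],[-0.26,0.87,0.3,0,0.9],[-0.26,0.87,0.8,0,0.9],[-0.26,0.87,1.4,0,0.9],[-0.26,0.87,1.9,0,0.9],[-0.26,0.87,2.0,0,0.9],[-0.26,0.87,2.0,0,0.9],[-0.26,0.87,2.0,0,0.9],[-0.26,0.87,2.0,0,0.9],[-0.26,0.87,2.0,0,0.9]])

```text
time: 31.27
tool_pos: [0.6453, -0.0116, 0.1065]
ee_rot: [3.139, -0.0, 1.408]
wrist_force: [-0.5, -0.4, -5.5]
width: 0.0494
finger_force: 30.0
```

```bash
python3 -c "
from h import *
go([.644,-.0115,.093],1.405)
s=snap('scene'); cv2.imwrite('pics/s13.png',cv2.resize(s[0][150:310,200:460],None,fx=3,fy=3,interpolation=cv2.INTER_CUBIC))"
```

```text
units [-0.006 -0.051  0.54 ] turn 0.028 | tcp [ 0.6453 -0.0116  0.1065] yaw 1.408 j6 0.06 w 0.0494 f 30.0 t 31.27 wf [-0.5 -0.4 -5.5]
```

View pics/s13.png

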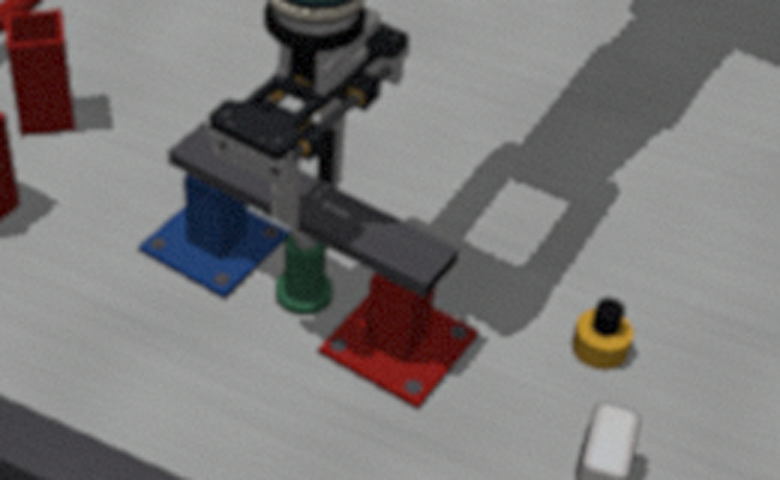

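The bar lies right across both posts with its middle above the jack. I lower it and release.

Emit:
servo_tool(moves=[[-0.01,-0.04,0.2,0,0.9],[-0.01,-0.05,0.4,0,0.9],[-0.01,-0.05,0.5,0,0.9],[-0.01,-0.05,0.56,0,0.9],[-0.01,-0.05,0.56,0,0.9],[-0.01,-0.05,0.56,0,0.9],[-0.01,-0.05,0.56,0,0.4],[-0.01,-0.05,0.56,0,0.25],[-0.01,-0.05,0.56,0,0.2],[-0.01,-0.05,0.56,0,0.2]])

```text
time: 32.15
tool_pos: [0.6437, -0.0117, 0.0909]
ee_rot: [3.141, -0.0, 1.408]
wrist_force: [-0.0, -0.2, -0.4]
width: 0.0725
finger_force: 0.0
```

Emit:
servo_tool(moves=[[0,0,0,0,0.2],[0,0,-0.3,0,0.2],[0,0,-1,0,0.2],[0,0,-2.2,0,0.2],[0,0,-3.4,0,0.1],[0,0,-4,0,0],[0,0,-4,0,0],[0,0,-4,0,0],[0,0,-4,0,0],[0,0,-4,0,0]])

```text
time: 32.98
tool_pos: [0.6422, -0.0115, 0.1884]
ee_rot: [-3.137, 0.0, 1.408]
wrist_force: [-0.9, 0.5, -0.1]
width: 0.094
finger_force: 0.0
```

```bash
python3 -c "
from h import *
go([.5845,.12,.19],1.408)"
```

```text
units [ 4.817 -3.13  -0.052] turn -0.002 | tcp [ 0.6422 -0.0115  0.1884] yaw 1.4078 j6 0.06 w 0.094 f 0.0 t 32.98 wf [-0.9  0.5 -0.1]
```

Emit:
servo_tool(moves=[[1,-0.7,0,0,0],[2.2,-1.5,0,0,0],[3.5,-2.4,0,0,0],[4.5,-3,0,0,0],[4.8,-3.1,0,0,0],[4.8,-3.1,0,0,0],[4.8,-3.1,0,0,0],[4.8,-3.1,0,0,0],[4.8,-3.1,0,0,0],[4.8,-3.1,0,0,0]])

```text
time: 33.82
tool_pos: [0.5867, 0.118, 0.1906]
ee_rot: [-3.141, 0.0, 1.406]
wrist_force: [0.1, 0.6, 0.8]
width: 0.0939
finger_force: 0.0
```

```bash
python3 -c "
from h import *
import pickle
c=snap('wrist','w14.png'); pickle.dump(c,open('w14.pkl','wb')); c1=pickle.load(open('w9.pkl','rb'))
def cen(w,p,z,f,rad):
  u,v=proj(w,[*p,z]); m=f(w[0]).astype(np.uint8); y,x=np.mgrid[:420,:560]; m[(x-u)**2+(y-v)**2>rad**2]=0
  k=max(cv2.findContours(m,0,1)[0],key=cv2.contourArea); return cv2.fitEllipse(cv2.convexHull(k))
yel=lambda i:mask(i,'yellow')>0
kn=lambda i:i.max(2)<45
a=cen(c1,(.585,.2405),.028,yel,45); b=cen(c,(.585,.2405),.028,yel,50); k=cen(c,(.585,.2405),.045,kn,30)
print(a[0],b[0],b[1],tri(c1,a[0],c,b[0]).round(4),plane(c,[b[0]],.02)[0].round(4),plane(c,[b[0]],.028)[0].round(4)); print('knob',k[:2],plane(c,[k[0]],.05)[0].round(4))
go([.5845,.2415,.1],1.408)"
```

```text
(370.8801574707031, 98.56365966796875) (259.37969970703125, 77.55545043945312) (45.18368911743164, 49.45281982421875) [0.5858 0.2404 0.0242] [0.5856 0.2409 0.02  ] [0.586  0.2399 0.028 ]
knob ((258.0764465332031, 75.3955307006836), (22.464414596557617, 26.161619186401367)) [0.586  0.2395 0.05  ]
units [ 4.855 -0.894  3.628] turn -0.02 | tcp [0.5866 0.1181 0.1907] yaw 1.4059 j6 0.27 w 0.0939 f 0.0 t 33.87 wf [-0.3 -0.6 -0.5]
```

Emit:
servo_tool(moves=[[1.2,-0.2,0.2,0,0],[2.6,-0.5,0.8,0,0],[4,-0.7,1.6,0,0],[4.7,-0.84,2.6,0,0],[4.84,-0.84,3.3,0,0],[4.84,-0.84,3.6,0,0],[4.84,-0.84,3.6,0,0],[4.84,-0.84,3.6,0,0],[4.84,-0.84,3.6,0,0],[4.84,-0.84,3.6,0,0]])

```text
time: 34.7
tool_pos: [0.5865, 0.2415, 0.1033]
ee_rot: [3.138, -0.002, 1.406]
wrist_force: [0.7, 0.6, -0.1]
width: 0.0944
finger_force: 0.0
```

```bash
python3 -c "
from h import *
go([.5855,.241,.032],1.408)"
```

```text
units [-0.033 -0.046  2.851] turn -0.015 | tcp [0.5865 0.2415 0.1033] yaw 1.4064 j6 0.47 w 0.0944 f 0.0 t 34.7 wf [ 0.7  0.6 -0.1]
```

Emit:
servo_tool(moves=[[0,-0.01,0.8,0,0],[0,-0.01,1.8,0,0],[0,-0.01,2.5,0,0],[0,-0.01,2.72,0,0],[0,-0.01,2.72,0,0],[0,-0.01,2.72,0,0],[0,-0.01,2.72,0,0],[0,-0.01,2.72,0,0.9],[0,-0.01,2.72,0,0.9],[0,-0.01,2.72,0,0.9]])

```text
time: 35.53
tool_pos: [0.5855, 0.2424, 0.0341]
ee_rot: [3.14, -0.001, 1.408]
wrist_force: [-0.3, -1.1, -0.2]
width: 0.0774
finger_force: 0.0
```

Emit:
servo_tool(moves=[[0,0,0,0,0.9],[0,0,0,0,0.9],[0,0,0,0,0.9],[0,0,0,0,0.9],[0,0,0,0,0.9],[0,0,0,0,0.9],[0,0,0,0,0.9],[0,0,0,0,0.9]])

```text
time: 36.2
tool_pos: [0.5856, 0.2422, 0.0332]
ee_rot: [3.14, -0.0, 1.408]
wrist_force: [3.0, -0.3, 1.7]
width: 0.024
finger_force: 1.6
```

```bash
python3 -c "
from h import *
go([.6437,-.0115,.16],1.408)"
```

```text
units [-9.635  3.947 -5.065] turn -0.001 | tcp [0.5856 0.2422 0.0332] yaw 1.4079 j6 0.47 w 0.024 f 1.6 t 36.2 wf [ 3.  -0.3  1.7]
```

Emit:
servo_tool(moves=[[0,0,0,0,0.9],[0,0,0,0,0.9],[0,0,0,0,0.9],[0,0,-0.3,0,0.9],[0,0,-1,0,0.9],[0,0,-2.2,0,0.9],[0,0,-3.6,0,0.9],[0,0,-5,0,0.9],[0,0,-5.8,0,0.9],[0,0,-6,0,0.9]])

```text
time: 37.03
tool_pos: [0.5861, 0.243, 0.1884]
ee_rot: [3.135, -0.004, 1.408]
wrist_force: [1.4, 0.3, -2.1]
width: 0.0239
finger_force: 30.0
```

Emit:
servo_tool(moves=[[-0.5,0.2,0,0,0.9],[-1.4,0.6,0,0,0.9],[-2.6,1.1,0,0,0.9],[-3.9,1.6,0,0,0.9],[-5.2,2.15,0,0,0.9],[-6.5,2.7,0,0,0.9],[-7.7,3.2,0,0,0.9],[-8.7,3.6,0,0,0.9],[-9.4,3.85,0,0,0.9],[-9.62,3.95,0,0,0.9]])

```text
time: 37.87
tool_pos: [0.6415, -0.0156, 0.1784]
ee_rot: [-3.134, 0.002, 1.403]
wrist_force: [-0.5, -0.3, -3.4]
width: 0.0235
finger_force: 30.0
```

Emit:
servo_tool(moves=[[0,0,0.3,0,0.9],[0,0,0.8,0,0.9],[0,0,1.2,0,0.9],[0,0,1.2,0,0.9],[0,0,1.2,0,0.9],[0,0,1.2,0,0.9],[0,0,1.2,0,0.9],[0,0,1.2,0,0.9]])

```text
time: 38.53
tool_pos: [0.6437, -0.0107, 0.154]
ee_rot: [3.14, -0.0, 1.409]
wrist_force: [-0.1, 0.0, -3.8]
width: 0.0232
finger_force: 30.0
```

```bash
python3 -c "
from h import *
go([.6437,-.0105,.1375],1.408)"
```

```text
units [ 0.006 -0.004  0.661] turn 0.005 | tcp [ 0.6437 -0.0107  0.154 ] yaw 1.4086 j6 0.06 w 0.0232 f 30.0 t 38.53 wf [-0.1  0.  -3.8]
```

Emit:
servo_tool(moves=[[0,0,0.25,0,0.9],[0,0,0.45,0,0.9],[0,0,0.58,0,0.9],[0,0,0.65,0,0.9],[0,0,0.69,0,0.9],[0,0,0.69,0,0.9],[0,0,0.69,0,0.9],[0,0,0.69,0,0.9]])

```text
time: 39.2
tool_pos: [0.6432, -0.0111, 0.137]
ee_rot: [3.141, -0.0, 1.408]
wrist_force: [-4.2, 0.0, 6.0]
width: 0.0232
finger_force: 30.0
```

Emit:
servo_tool(moves=[[0,0,0,0,0.7],[0,0,0,0,0.6],[0,0,0,0,0.5],[0,0,0,0,0.5],[0,0,0,0,0.4],[0,0,0,0,0.4],[0,0,-0.3,0,0.3],[0,0,-1,0,0.2],[0,0,-2.2,0,0],[0,0,-3.4,0,0]])

```text
time: 40.03
tool_pos: [0.6426, -0.011, 0.2208]
ee_rot: [-3.139, 0.0, 1.408]
wrist_force: [1.2, -0.7, -0.1]
width: 0.0796
finger_force: 0.0
```

Emit:
servo_tool(moves=[[-1,-0.8,-0.6,0,0],[-2.2,-1.8,-0.6,0,0],[-3.5,-2.9,-0.6,0,0],[-4.5,-4,-0.6,0,0],[-5,-5,-0.6,0,0],[-5,-5,-0.6,0,0],[-5,-5,-0.6,0,0],[-5,-5,-0.6,0,0],[-5,-5,-0.6,0,0],[-5,-5,-0.6,0,0]])

```text
time: 40.87
tool_pos: [0.5006, -0.1137, 0.2356]
ee_rot: [-3.141, -0.0, 1.409]
wrist_force: [-0.0, 0.4, -0.0]
width: 0.094
finger_force: 0.0
```

```bash
python3 -c "
from h import *
go([.6437,-.0105,.1375],1.408)
t=snap('top'); s=snap('scene')
a=cv2.resize(t[0][140:240,170:340],(800,470)); a=a[:, :]
out=np.zeros((600,800,3),np.uint8); out[:300,:510]=cv2.resize(t[0][140:240,170:340],(510,300)); out[300:600,:450]=cv2.resize(s[0][160:300,230:440],(450,300)); cv2.imwrite('pics/fin.png',out)
c=snap('wrist','w15.png')"
```

```text
units [4.993 4.984 3.923] turn 0.012 | tcp [ 0.5006 -0.1137  0.2356] yaw 1.4092 j6 -0.17 w 0.094 f 0.0 t 40.87 wf [-0.   0.4 -0. ]
```

View pics/fin.png

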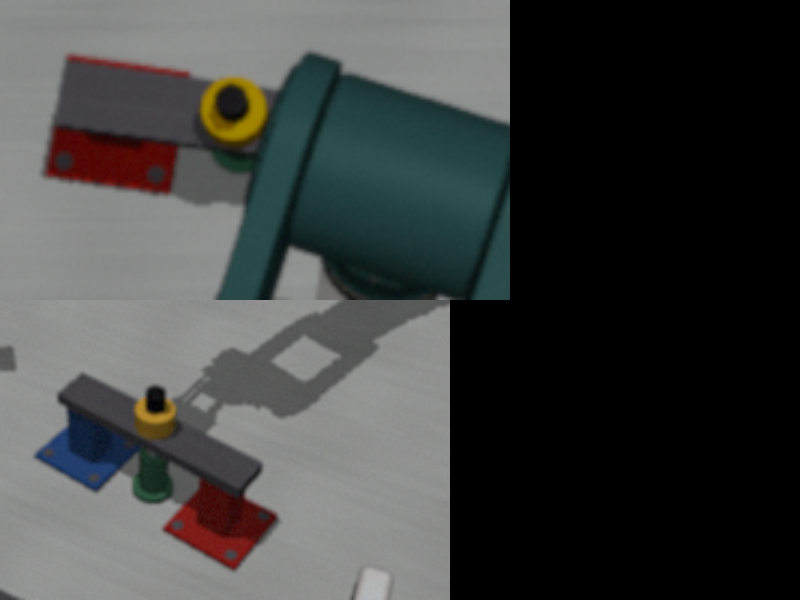

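The scene view shows the bar level on both posts, the jack beneath its middle, and the weight upright at the bar's middle. The robot is clear of everything, so I hand the job in.

```bash
python3 -c "
from bench import robot
print(robot.close_job())"
```

```text
the job is handed in; nothing more can be done
None
```

The stand is dry-fitted in the order asked and handed in at about 41 s: both posts stand square, each about 2 mm from its plate's middle. The jack is midway between the plates, the bar lies across both posts with its middle over the jack, and the weight is upright on the bar's middle. The tape and mallet were left alone.

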